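# Rack the knobbed port cover

### The arm

A 6-joint arm with a two-finger parallel gripper is mounted at the origin on the work surface. World frame = base frame: x ahead of the robot, y to its left, z up, the work surface at z = 0. Lengths are in m, angles in rad, forces in N, time in s.
With the tool pointing down it reaches from about 0.3 to 0.775 m from the base axis. Payload 14.6 kg.
Tool frame: the origin (TCP) lies on the mounting face of the last link; the fingertips stand 173 mm ahead of it and the grasp point (between the pads) lies 155 mm ahead of it; z points along the fingers, y is the direction in which the jaws open and shut (so a half turn about z gives the same grasp; the last joint's range is limited). The gripper opens to 85 mm and grips with 20 to 120 N. Pads are 22 mm wide; open, the fingers measure 114 mm over their backs; the gripper's body (76 mm by 85 mm) begins 54 mm behind the grasp point. The pads swing forward as they close: fully open they stand 13 mm farther back than shut.
Start: joints at [-1.329, 0.3, 1.521, -0, 1.321, -0.067], TCP at [0.167, -0.524, 0.405] pointing down, gripper open.
Joint ranges: [-3.03, 3.03], [-0.79, 2.21], [0.23, 2.52], [-1.04, 4.18], [0, 3.07], [-2.55, 2.55]. Speed limits (rad/s): [2.22, 2.22, 2.57, 3.14, 3.14, 3.14].

### API

Orientations are given as a unit quaternion [x, y, z, w].
In Python, from station import ctrl, capture gives the robot as it stands. The module is installed in compiled form; this text tells all that it offers.
- The arm moves only by the shell command python3 -m jog 'ROWS' [OPENING]. ROWS is JSON, a list of rows, each an object of numbers: "dx", "dy", "dz": the shift along the world's x, y, z in m; "turn": the turn about the world's z in rad. In form: [{"dx": .., "dy": .., "dz": .., "turn": ..}, ...]. A call has 1 to 12 rows; each row shifts and turns the commanded pose from where the row before left it; what a row does not reach is not made up. A row lasts 1/8 s, in which the tool goes at most 62.5 mm and 10.7 degrees, less where a joint would pass 70% of its speed; a pose out of reach is approached as far as the arm can. A call with a gripper value outside its range is refused whole. OPENING is the opening, from -1 (shut) to 1 (fully open), set as the call begins (- or left out, the last holds). The fingers move at their own pace and stop on an object; the grip force is fixed at half the most. Time passes only in rows, so rows that do not move let the fingers close. It gives the time, the measured TCP pose, the force and the opening at its end, in the units of the state.
- ctrl.observe(): the state, without advancing time (a new reading comes with each control period).
- capture(name): name is "side" or "top"; returns a dict with "img" (480x640x3 uint8, red, green, blue), "range_z" (480x640 float32, m along the optical axis (not along the pixel's ray), 0 where there is no reading), "mtx" (3x3 intrinsics, pixels), "T" (4x4, takes a point from camera to world coordinates). Camera axes: x right, y up, looking along -z (the intrinsics and any distortion apply to the point x, -y, -z); pixel columns grow to the right and rows downward; lengths in m; the calibration is good to about 2 mm. A picture is of the moment at which its call begins.
- ctrl.hand_in(): hands the job in, once; it reports no verdict.
The state is a dict: "t": time; "qpos": joint angles; "joint_velocities": joint speeds; "joint_torque": joint torques, N m; "tcp_pos": TCP position; "tcp_rot": TCP orientation; "wrist_force": force on the tool from outside, world axes, zero at the start; "wrist_torque": the same for the moment, N m; "grip_width": finger opening in m.
Only numpy, scipy, OpenCV 4.12 (cv2) and the standard library are available. Lean on these libraries where they do the work, as an engineer would, in place of code of your own. Each camera call takes 0.05 s, during which the arm holds its last target.

### The job

Put the round red port cover with the black knob away upright in the green-tagged free slot of the wooden-based rack, either way round. First lay it, knob outward, on the blue sloped rest against the two brass pins and let go, which leaves its upper rim free to take; then stand it between the tines of that slot, right down on the rails. Set it down gently both times, do not drop it, and leave the other plates and things on the desk where they are.

Things in the scene. Friction and masses are not known exactly. Their poses are not given: they have to be found in the camera images.
- cover: round red-painted aluminium plate 130 mm across, 8 mm thick, with a black cylindrical knob 30 mm across and 34 mm tall at the middle of one face (top of the knob 42 mm from the plate's underside); 0.3 kg give or take. Origin at the centre of the underside (the face without a knob); z axis along the knob. Starts flat on the desk, knob up
- cover_mid (a point): centre of the cover's plate, half way through its thickness (4 mm from the underside on the knob's axis)
- rest: fixed rest: blue panel 90 mm wide at 45 degrees, facing its +y and up (normal (0, 0.707, 0.707), uphill (0, -0.707, 0.707) in its frame). Two brass pins near the lower edge (10 mm across, 18 mm proud, at x = +-35 mm) carry the rim. The panel ends 68 mm uphill of the pins: a seated cover sticks out 58 mm beyond it, nothing behind. Origin on the desk under its middle, z up
- rest_seat (a point): point on the panel's surface where the centre of the cover's underside lies when the cover rests against both pins (60.6 mm uphill of the line of the pins, 68 mm above the desk)
- rack: fixed rack: wooden board 150 x 210 x 6 mm, two steel rails along y at x = +-35 mm (tops 20 mm above the desk) with upright round tines 6 mm thick, tops 66 mm above the desk. Three slots at y = -60, 0, +60 mm, each 16 mm wide between its tines; a plate stands in one on both rails, its axis along the rack's y. Origin on the desk under its middle, z up
- tag: two fixed green tags 24 mm wide on the rack's board, before and behind the free slot, tops 16 mm above the desk. Origin on the desk in the middle of the free slot; axes parallel to the rack's
- tag_seat (a point): where the centre of the cover's plate lies when it stands fully down in the free slot: 75.5 mm above the desk
- plate_blue: blue plate 130 mm across and 8 mm thick, standing in another slot; leave it. Origin at its centre, y along its axis
- plate_orange: orange plate, same size, standing in the remaining slot; leave it. Origin at its centre, y along its axis
- mug: blue mug 80 mm across, 95 mm tall; leave it. Origin under its centre
- key: brass morse paddle on a heavy dark base 90 x 75 mm, 62 mm tall; leave it. Origin under its base
- jar: clear jar with a red cap, 60 mm across, 85 mm tall; leave it. Origin under its centre
- driver: screwdriver lying on the desk; leave it. Origin under its middle
Things that resemble listed ones, but are neither listed nor needed, are in the scene too. Several things have the shape of the cover; the one meant has the colours described above.

How it is judged:
By the outcome, as a careful person would: the job done as asked, in the order asked, and still so for the second after the job is handed in, with the robot touching nothing.
It also fails if it takes over 61 s, if anything falls off the work surface, if the arm or the gripper's body presses on something with over 40 N, if the wrist force passes 120 N, or if a joint passes its speed limit or range.

## Working session

There is one attempt and no reset: what is moved stays moved. The work goes in short steps, Python scripts to look and compute and a shell command to move; the robot and the scene stay as the last step left them, time stands still between calls to the robot, and variables do not carry over. Pictures are saved under pics/ and viewed, and the job is handed in when it is done.

```bash
mkdir -p pics; cat > h.py <<'E'
import numpy as np, cv2
from station import ctrl, capture
def snap(n,name,crop=None,scale=1):
    c=capture(n); im=c["img"][:,:,::-1]
    if crop: x0,y0,x1,y1=crop; im=im[y0:y1,x0:x1]
    cv2.imwrite("pics/"+name,cv2.resize(im,None,fx=scale,fy=scale)); return c
def ray(c,u,v):
    K=c["mtx"];d=np.array([(u-K[0,2])/K[0,0],-(v-K[1,2])/K[1,1],-1.]);T=c["T"];return T[:3,3],T[:3,:3]@d
def onz(c,u,v,z):
    o,d=ray(c,u,v);return o+d*(z-o[2])/d[2]
def pt(c,u,v):
    o,d=ray(c,u,v);return o+d*c["range_z"][int(round(v)),int(round(u))]
def cloud(c):
    K=c["mtx"];v,u=np.mgrid[:480,:640];z=c["range_z"]
    P=np.stack([(u-K[0,2])/K[0,0]*z,-(v-K[1,2])/K[1,1]*z,-z],-1);return P@c["T"][:3,:3].T+c["T"][:3,3]
E
python3 - <<'E'
from h import *
for n in("side","top"):
    c=snap(n,n+"0.png"); print(n,c["mtx"].round(1).tolist(),c["T"].round(3).tolist(),(c["range_z"]==0).mean())
s=ctrl.observe();print({k:np.round(v,3).tolist() for k,v in s.items()})
E
```

```text
side [[439.3, 0.0, 321.2], [0.0, 439.3, 231.9], [0.0, 0.0, 1.0]] [[-0.981, 0.102, -0.165, 0.37], [-0.194, -0.53, 0.825, 0.761], [-0.003, 0.842, 0.54, 0.588], [0.0, 0.0, 0.0, 1.0]] 0.003974609375
top [[557.2, 0.0, 315.9], [0.0, 557.2, 229.3], [0.0, 0.0, 1.0]] [[-0.009, 0.997, -0.083, 0.451], [-1.0, -0.008, 0.004, -0.018], [0.003, 0.083, 0.997, 1.217], [0.0, 0.0, 0.0, 1.0]] 0.0042154947916666664
{'t': 0.1, 'qpos': [-1.329, 0.3, 1.522, 0.0, 1.321, -0.067], 'joint_velocities': [0.001, -0.002, -0.001, -0.001, 0.001, 0.0], 'joint_torque': [0.002, -54.438, -36.237, -0.0, 0.003, -0.0], 'tcp_pos': [0.167, -0.524, 0.404], 'tcp_rot': [0.988, 0.154, -0.0, -0.001], 'wrist_force': [-0.381, 0.775, 0.867], 'wrist_torque': [0.048, -0.013, -0.008], 'grip_width': 0.085}
```

View pics/side0.png

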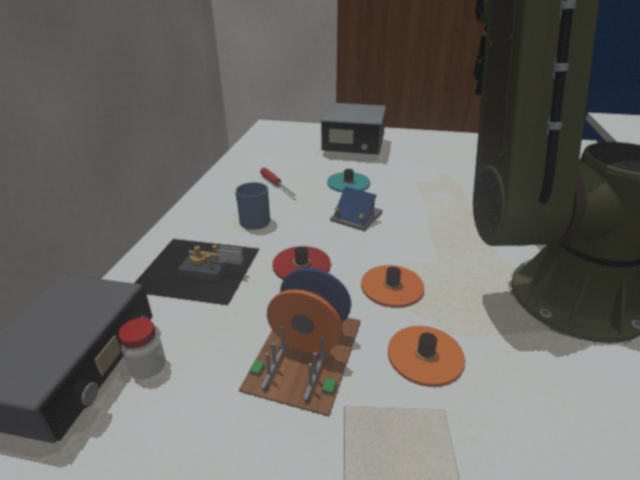

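View pics/top0.png

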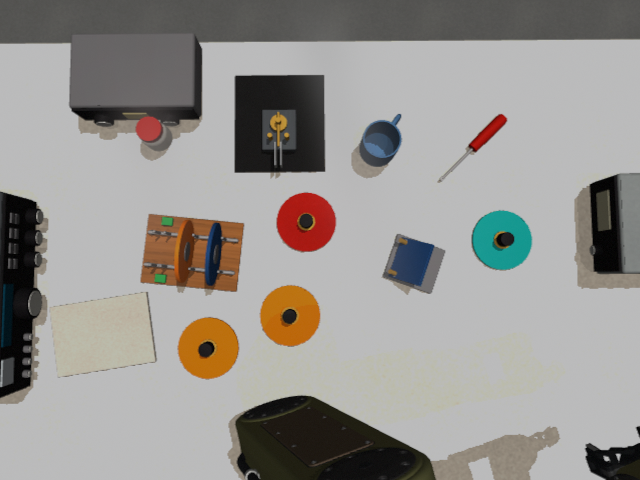

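```bash
cat > meas.py <<'E'
from h import *
t=capture("top"); s=capture("side")
def mask(c,lo,hi,box):
    hsv=cv2.cvtColor(c["img"],cv2.COLOR_RGB2HSV);m=cv2.inRange(hsv,lo,hi);o=np.zeros_like(m);x0,y0,x1,y1=box;o[y0:y1,x0:x1]=m[y0:y1,x0:x1];return o
def cents(m,amin=4):
    n,l,st,ce=cv2.connectedComponentsWithStats(m);return [(ce[i].round(1),st[i,4]) for i in range(1,n) if st[i,4]>=amin]
Pt=cloud(t);Ps=cloud(s)
m=mask(t,(0,120,80),(6,255,255),(270,185,345,260)); c,r=cv2.minEnclosingCircle(cv2.findNonZero(m)); print("red top",c,r,"at z8",onz(t,*c,.008).round(4))
mk=mask(t,(0,0,0),(180,255,60),(290,205,325,240)); print("knob",cents(mk))
c2=cents(mk,50)
if c2: print(onz(t,*c2[0][0],.042).round(4), "depth z",pt(t,*c2[0][0]).round(4))
m2=mask(s,(0,120,60),(8,255,255),(265,240,340,285))
e=cv2.fitEllipse(max(cv2.findContours(m2,0,2)[0],key=len)); print("side ellipse",e[0],onz(s,*e[0],.008).round(4))
# green tags
for c,n,box in((t,"top",(130,200,260,300)),(s,"side",(230,300,360,410))):
    mg=mask(c,(45,100,50),(75,255,255),box)
    for ce,a in cents(mg): print("tag",n,ce,a,onz(c,*ce,.016).round(4))
# rest: blue panel cloud
for c,P,n,box in((t,Pt,"top",(380,230,445,295)),(s,Ps,"side",(325,180,390,230))):
    mb=cv2.erode(mask(c,(100,90,40),(125,255,255),box),np.ones((3,3)))>0
    Q=P[mb]; cen=np.median(Q,0);Q=Q[np.abs(Q-cen).max(1)<.08]
    u,sv,vt=np.linalg.svd(Q-Q.mean(0)); nn=vt[2]*np.sign(vt[2,2]); print("panel",n,len(Q),Q.mean(0).round(4),"n",nn.round(3),"az",np.degrees(np.arctan2(nn[1],nn[0])).round(1),"z",Q[:,2].min().round(3),Q[:,2].max().round(3))
    my=mask(c,(12,90,60),(30,255,255),box)
    for ce,a in cents(my): print("pin",n,ce,a,pt(c,*ce).round(4), onz(c,*ce,.038).round(4))
# tags / board
mw=mask(t,(5,60,40),(18,200,200),(130,200,260,300)); r=cv2.minAreaRect(cv2.findNonZero(mw)); print("board",r, [onz(t,*p,.006).round(3).tolist() for p in cv2.boxPoints(r)])
E
python3 meas.py
python3 - <<'E'
from h import *
t=snap("top","a.png",(265,180,345,265),5)
t=snap("top","b.png",(375,225,450,300),7)
t=snap("top","c.png",(135,205,255,300),6)
E
```

```text
red top (305.85546875, 221.8029022216797) 29.489187240600586 at z8 [ 0.5681 -0.001   0.008 ]
knob [(array([305.6, 220.6]), np.int32(144))]
[ 0.5674 -0.0009  0.042 ] depth z [ 0.5678 -0.0009  0.0378]
side ellipse (318.22540283203125, 259.1818542480469) [ 0.5318 -0.0129  0.008 ]
tag top [167.  220.9] 88 [0.5718 0.2993 0.016 ]
tag top [160. 278.] 92 [0.4489 0.3126 0.016 ]
tag side [256.8 366.3] 79 [0.569  0.3062 0.016 ]
tag side [329.  384.8] 101 [0.4468 0.3193 0.016 ]
panel top 1118 [ 0.4799 -0.2238  0.0478] n [0.241 0.664 0.708] az 70.0 z 0.014 0.078
pin top [402.5 240.9] 34 [ 0.5229 -0.2064  0.0361] [ 0.5228 -0.2061  0.038 ]
pin top [392.1 271.9] 33 [ 0.4574 -0.1828  0.0373] [ 0.4574 -0.1827  0.038 ]
panel side 644 [ 0.4794 -0.2199  0.0442] n [0.245 0.663 0.708] az 69.7 z 0.014 0.07
board ((191.75250244140625, 252.47523498535156), (96.71762084960938, 69.05558013916016), 5.710593223571777) [[0.441, 0.358, 0.006], [0.59, 0.346, 0.006], [0.567, 0.136, 0.006], [0.418, 0.15, 0.006]]
```

View pics/a.png

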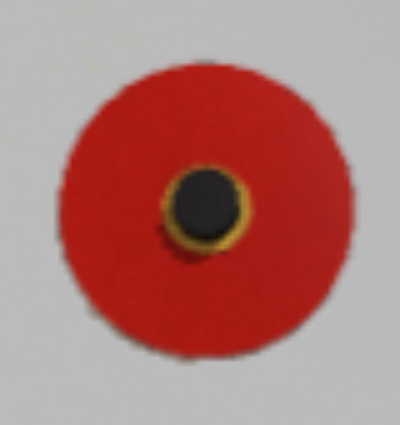

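View pics/b.png

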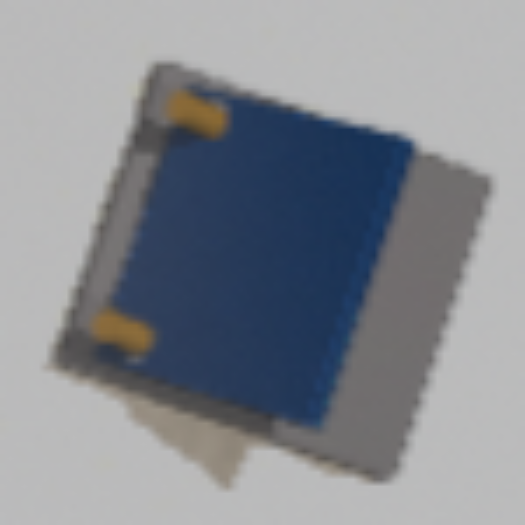

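View pics/c.png

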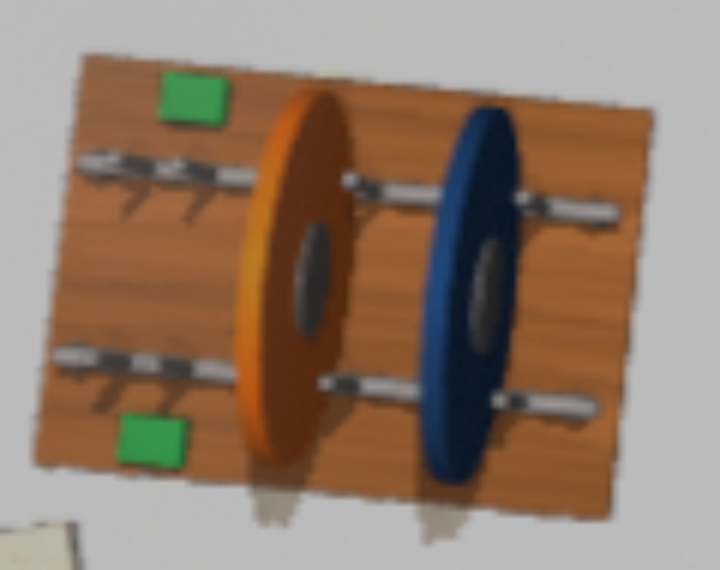

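```bash
python3 - <<'E'
from h import *
t=capture("top");s=capture("side");Pt=cloud(t);Ps=cloud(s)
for p in((350,210),(360,290),(330,280),(450,210)):print("desk top",pt(t,*p).round(4))
for p in((300,200),(350,245),(400,220),(260,330)):print("desk side",pt(s,*p).round(4))
A=onz(t,375+385/7,225+230/7,.0732);print("edge pts strip start/end, z.073",A.round(4),onz(t,375+372/7,225+280/7,.0732).round(4),onz(t,375+355/7,225+280/7,.0732).round(4))
import cv2
y=np.array([.342,.940])
# rest-frame profile of panel, along y' at mid x'
for n,P,c in(("t",Pt,t),("s",Ps,s)):
    o=np.array([.4744,-.238]);d=P[...,:2]-o; yy=d@y; xx=d@np.array([.94,-.342])
    m=(abs(xx)<.025)&(abs(yy)<.07)
    for a in np.arange(-.06,.065,.01):
        k=m&(abs(yy-a)<.003); print(n,a.round(3),k.sum(),np.round(np.median(P[...,2][k]),4) if k.any() else None)
# tines
for n,P in(("t",Pt),("s",Ps)):
    k=(P[...,2]>.045)&(P[...,2]<.07)&(P[...,1]>.28)&(P[...,1]<.36)&(abs(P[...,0]-.5)<.08)
    v,u=np.where(k);print(n,[(a,b,P[b,a].round(3).tolist()) for a,b in zip(u,v)][:40])
cv2.imwrite("pics/d.png",cv2.resize(s["img"][280:420,230:370,::-1],None,fx=5,fy=5,interpolation=cv2.INTER_CUBIC)[:600])
cv2.imwrite("pics/e.png",cv2.resize(s["img"][175:235,320:400,::-1],None,fx=8,fy=8,interpolation=cv2.INTER_CUBIC))
E
```

```text
desk top [ 0.594  -0.098   0.0011]
desk top [ 0.4191 -0.1173  0.0021]
desk top [ 0.4413 -0.0525 -0.001 ]
desk top [ 0.5929 -0.3195 -0.0054]
desk side [ 6.400e-01 -2.884e-01 -4.000e-04]
desk side [ 0.4719 -0.0967 -0.0022]
desk side [ 0.3607 -0.2346 -0.0019]
desk side [ 0.5959  0.2106 -0.0018]
edge pts strip start/end, z.073 [ 0.4853 -0.2562  0.0732] [ 0.4707 -0.252   0.0732] [ 0.4708 -0.247   0.0732]
t -0.06 64 -0.0009
t -0.05 44 0.0077
t -0.04 61 0.0082
t -0.03 66 0.0091
t -0.02 0 None
t -0.01 59 0.07
t 0.0 81 0.0635
t 0.01 78 0.0529
t 0.02 78 0.0432
t 0.03 75 0.0331
t 0.04 72 0.022
t 0.05 75 0.0118
t 0.06 74 0.0007
s -0.06 0 None
s -0.05 0 None
s -0.04 0 None
s -0.03 0 None
s -0.02 0 None
s -0.01 15 0.0694
s 0.0 56 0.063
s 0.01 59 0.0526
s 0.02 59 0.0421
s 0.03 57 0.0328
s 0.04 61 0.0223
s 0.05 51 0.0129
s 0.06 74 0.0027
t [(np.int64(153), np.int64(230), [0.548, 0.316, 0.063]), (np.int64(154), np.int64(230), [0.548, 0.313, 0.066]), (np.int64(152), np.int64(231), [0.546, 0.317, 0.064]), (np.int64(153), np.int64(231), [0.546, 0.316, 0.063]), (np.int64(154), np.int64(231), [0.546, 0.31
[... 3421 characters left out ...]
4(274), np.int64(349), [0.541, 0.296, 0.051]), (np.int64(275), np.int64(349), [0.539, 0.295, 0.051]), (np.int64(272), np.int64(350), [0.544, 0.296, 0.048]), (np.int64(273), np.int64(350), [0.542, 0.297, 0.05]), (np.int64(274), np.int64(350), [0.54, 0.298, 0.051]), (np.int64(275), np.int64(350), [0.54, 0.294, 0.048]), (np.int64(272), np.int64(351), [0.543, 0.299, 0.05]), (np.int64(273), np.int64(351), [0.542, 0.298, 0.049]), (np.int64(274), np.int64(351), [0.54, 0.297, 0.048]), (np.int64(275), np.int64(351), [0.54, 0.294, 0.045]), (np.int64(267), np.int64(352), [0.545, 0.315, 0.065]), (np.int64(268), np.int64(352), [0.544, 0.315, 0.064]), (np.int64(273), np.int64(352), [0.542, 0.297, 0.046])]
```

View pics/d.png

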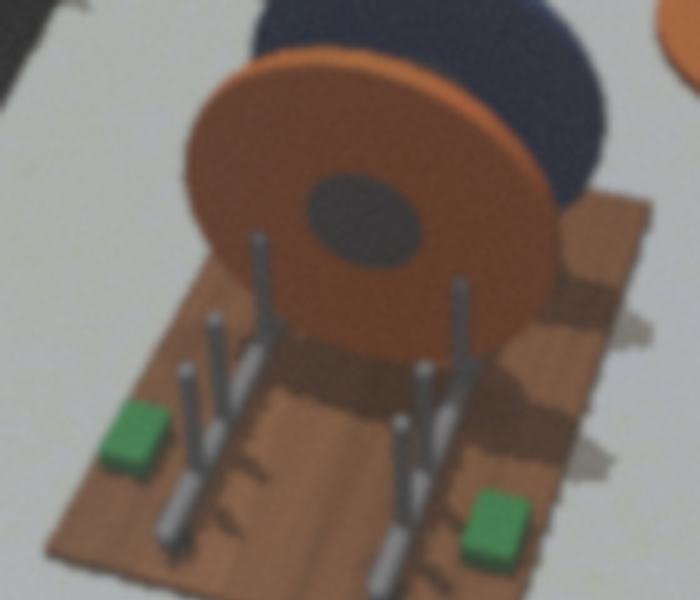

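View pics/e.png

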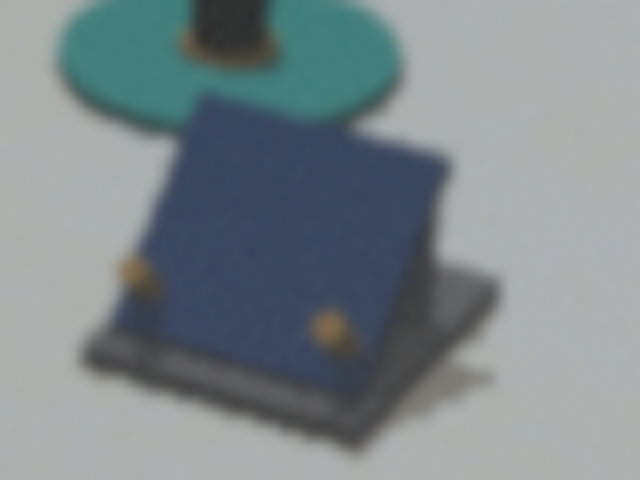

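Candidates with the cover's shape, in the top view: red (306,222), orange (290,316), orange (208,348) and teal (502,240). Orange and blue plates also stand in the rack. The close crop shows the one at (306,222) is red with a black knob, so that is the cover, at about (0.568, -0.001). The rest's pins are at (402,241) and (392,272), facing azimuth 70°. The free slot is the left one, between the green tags (167,221) and (160,278).

```bash
python3 -m jog '[{"dx":0.0365,"dy":0.0475,"turn":0.083},{"dx":0.0365,"dy":0.0475,"turn":0.083},{"dx":0.0365,"dy":0.0475,"turn":0.083},{"dx":0.0365,"dy":0.0475,"turn":0.083},{"dx":0.0365,"dy":0.0475,"turn":0.083},{"dx":0.0365,"dy":0.0475,"turn":0.083},{"dx":0.0365,"dy":0.0475,"turn":0.083},{"dx":0.0365,"dy":0.0475,"turn":0.083},{"dx":0.0365,"dy":0.0475,"turn":0.083},{"dx":0.0365,"dy":0.0475,"turn":0.083},{"dx":0.0365,"dy":0.0475,"turn":0.083}]' 1
```

```text
invalid input at $[0]: expected keys dx, dy, dz, turn
```

```bash
python3 -m jog '[{"dx":0.0365,"dy":0.0475,"dz":0,"turn":0.083},{"dx":0.0365,"dy":0.0475,"dz":0,"turn":0.083},{"dx":0.0365,"dy":0.0475,"dz":0,"turn":0.083},{"dx":0.0365,"dy":0.0475,"dz":0,"turn":0.083},{"dx":0.0365,"dy":0.0475,"dz":0,"turn":0.083},{"dx":0.0365,"dy":0.0475,"dz":0,"turn":0.083},{"dx":0.0365,"dy":0.0475,"dz":0,"turn":0.083},{"dx":0.0365,"dy":0.0475,"dz":0,"turn":0.083},{"dx":0.0365,"dy":0.0475,"dz":0,"turn":0.083},{"dx":0.0365,"dy":0.0475,"dz":0,"turn":0.083},{"dx":0.0365,"dy":0.0475,"dz":0,"turn":0.083}]' 1
```

```text
t: 1.82
tcp_pos: [0.5696, 0.0004, 0.4048]
tcp_rot: [0.818, 0.575, 0.0, 0.0]
wrist_force: [-0.1, -0.9, 0.4]
grip_width: 0.0853
```

```bash
python3 -m jog '[{"dx":-0.0018,"dy":-0.0014,"dz":-0.055,"turn":0},{"dx":0,"dy":0,"dz":-0.055,"turn":0},{"dx":0,"dy":0,"dz":-0.05,"turn":0},{"dx":0,"dy":0,"dz":-0.035,"turn":0},{"dx":0,"dy":0,"dz":-0.022,"turn":0},{"dx":0,"dy":0,"dz":0,"turn":0}]' 1
python3 - <<'E'
from h import *
snap("side","f.png",(230,140,400,310),4)
E
```

```text
t: 2.58
tcp_pos: [0.5665, -0.0029, 0.1863]
tcp_rot: [0.819, 0.574, -0.001, -0.001]
wrist_force: [0.1, -0.2, -0.6]
grip_width: 0.0855
```

View pics/f.png

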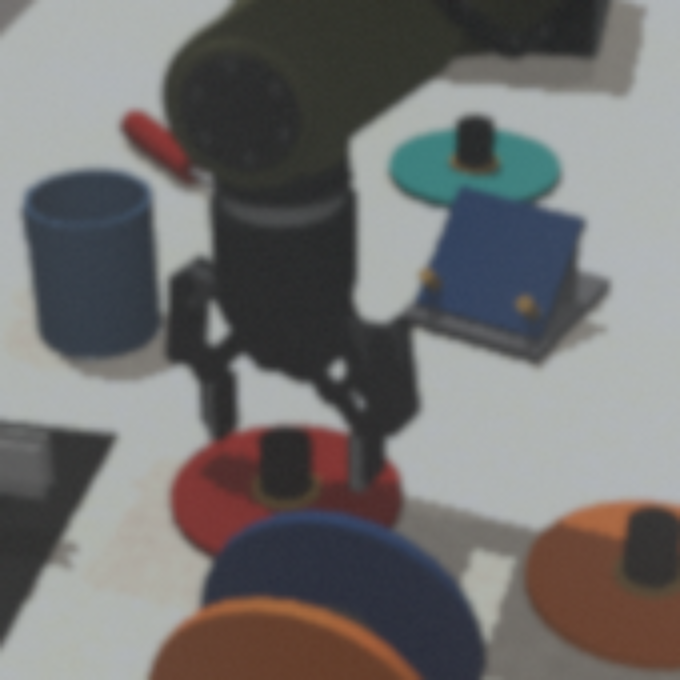

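```bash
python3 -m jog '[{"dx":0.001,"dy":0.002,"dz":0.002,"turn":0},{"dx":0,"dy":0,"dz":0,"turn":0},{"dx":0,"dy":0,"dz":0,"turn":0},{"dx":0,"dy":0,"dz":0,"turn":0},{"dx":0,"dy":0,"dz":0,"turn":0},{"dx":0,"dy":0,"dz":0,"turn":0}]' -1
python3 -m jog '[{"dx":0,"dy":0,"dz":0.03,"turn":0},{"dx":0,"dy":0,"dz":0.05,"turn":0},{"dx":0,"dy":0,"dz":0.02,"turn":0},{"dx":0,"dy":0,"dz":0,"turn":0}]'
python3 - <<'E'
from h import *
snap("side","g.png",(200,100,400,300),3)
E
```

```text
t: 3.38
tcp_pos: [0.568, -0.0009, 0.1905]
tcp_rot: [0.819, 0.574, 0.0, 0.0]
wrist_force: [-1.6, 0.4, 7.0]
grip_width: 0.0283
t: 3.88
tcp_pos: [0.5679, -0.0009, 0.2909]
tcp_rot: [0.819, 0.574, 0.001, 0.001]
wrist_force: [-0.1, -0.2, -2.2]
grip_width: 0.0283
```

View pics/g.png

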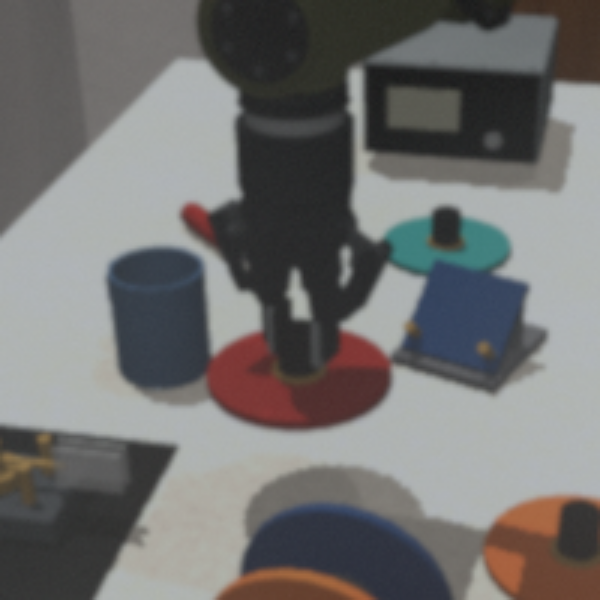

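```bash
python3 -m jog '[{"dx":-0.0173,"dy":-0.0436,"dz":0.002,"turn":0},{"dx":-0.0173,"dy":-0.0436,"dz":0,"turn":0},{"dx":-0.0173,"dy":-0.0436,"dz":0,"turn":0},{"dx":-0.0173,"dy":-0.0436,"dz":0,"turn":0},{"dx":-0.0173,"dy":-0.0436,"dz":0,"turn":0},{"dx":0,"dy":0,"dz":0,"turn":0},{"dx":0,"dy":0,"dz":0,"turn":0}]'
python3 - <<'E'
from h import *
snap("side","i.png",(250,100,450,300),3)
snap("top","j.png",(330,170,490,330),3)
E
```

```text
t: 4.8
tcp_pos: [0.4813, -0.2186, 0.2905]
tcp_rot: [0.819, 0.573, -0.0, -0.001]
wrist_force: [-0.3, -0.1, -2.6]
grip_width: 0.028
```

View pics/i.png

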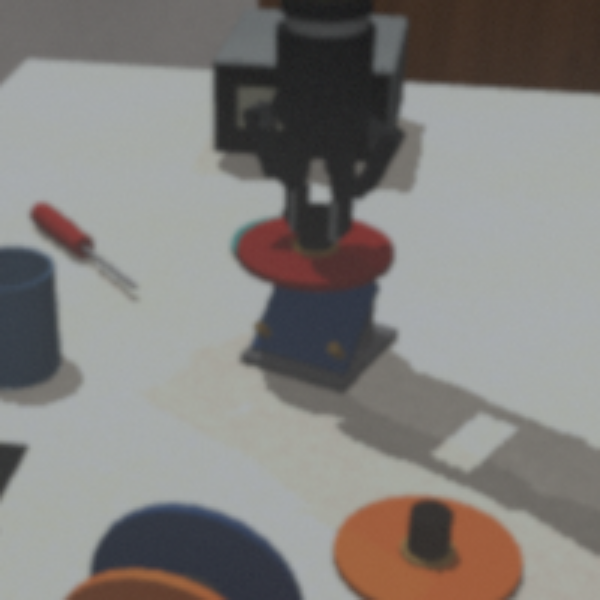

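View pics/j.png

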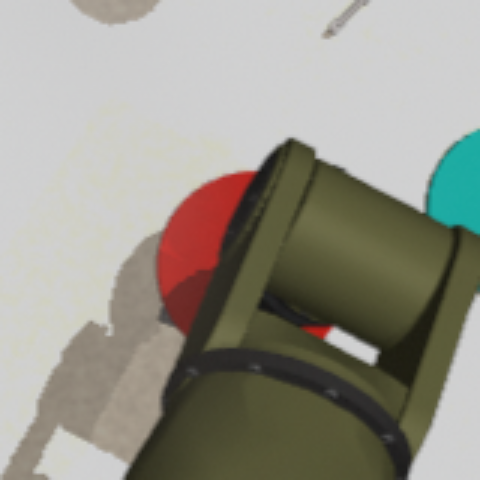

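```bash
python3 -m jog '[{"dx":0,"dy":0,"dz":-0.022,"turn":0},{"dx":0,"dy":0,"dz":-0.005,"turn":0},{"dx":0.0009,"dy":0.0024,"dz":-0.003,"turn":0},{"dx":0.0009,"dy":0.0024,"dz":-0.003,"turn":0}]'
python3 -m jog '[{"dx":0.0007,"dy":0.0019,"dz":-0.003,"turn":0},{"dx":0.0007,"dy":0.0019,"dz":-0.003,"turn":0},{"dx":0,"dy":0,"dz":0,"turn":0}]'
python3 - <<'E'
from h import *
snap("side","k.png",(250,120,410,250),4)
E
```

```text
t: 5.4
tcp_pos: [0.4836, -0.2139, 0.2601]
tcp_rot: [0.819, 0.574, 0.0, 0.001]
wrist_force: [-5.0, 3.2, 11.5]
grip_width: 0.0285
t: 5.78
tcp_pos: [0.4853, -0.2096, 0.2546]
tcp_rot: [0.819, 0.574, 0.001, 0.001]
wrist_force: [-1.5, 6.9, 12.2]
grip_width: 0.0283
```

View pics/k.png

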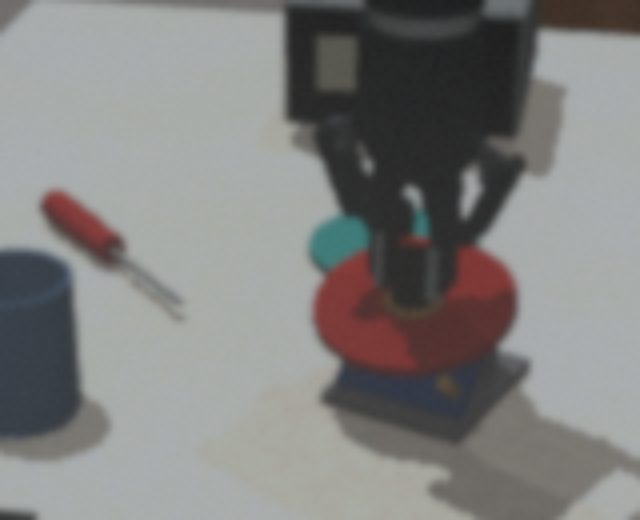

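```bash
cat > tilt.py <<'E'
from h import *
import sys
def cover(box,n="side"):
    c=capture(n);P=cloud(c);hsv=cv2.cvtColor(c["img"],cv2.COLOR_RGB2HSV)
    m=(cv2.inRange(hsv,(0,120,40),(7,255,255))|cv2.inRange(hsv,(172,120,40),(180,255,255)));x0,y0,x1,y1=box
    k=np.zeros_like(m);k[y0:y1,x0:x1]=m[y0:y1,x0:x1];
    nn,l,st,ce=cv2.connectedComponentsWithStats(k);i=1+st[1:,4].argmax();k=cv2.erode((l==i).astype(np.uint8),np.ones((3,3)))>0
    Q=P[k]
    for _ in range(4):
        o=np.median(Q,0);u,s,vt=np.linalg.svd(Q-Q.mean(0),full_matrices=False);nrm=vt[2];d=(Q-Q.mean(0))@nrm
        Q=Q[abs(d)<max(.003,2*np.std(d))] if len(Q)>50 else Q
    nrm=nrm*np.sign(nrm[1] if abs(nrm[2])<.3 else nrm[2])
    # circle: hull points in the plane
    e1=np.cross(nrm,[0,0,1.]);e1/=np.linalg.norm(e1);e2=np.cross(nrm,e1);m0=Q.mean(0)
    q=np.c_[(Q-m0)@e1,(Q-m0)@e2]; cc,r=cv2.minEnclosingCircle((q*1000).astype(np.float32))
    cen=m0+e1*cc[0]/1000+e2*cc[1]/1000
    print("n",nrm.round(3),"tilt",np.degrees(np.arccos(nrm[2])).round(1),"az",np.degrees(np.arctan2(nrm[1],nrm[0])).round(1),"topface centre",cen.round(4),"r",round(r,1),"npx",len(Q), "zmin/max",Q[:,2].min().round(3),Q[:,2].max().round(3))
    return c,cen,nrm
if __name__=="__main__":
    b=tuple(map(int,sys.argv[1].split(",")));c,_,_=cover(b)
    if len(sys.argv)>2:
        cv2.imwrite("pics/"+sys.argv[2],cv2.resize(c["img"][b[1]:b[3],b[0]:b[2],::-1],None,fx=4,fy=4))
E
python3 tilt.py 300,150,400,250
```

```text
n [-0.735 -0.407  0.542] tilt 57.2 az -151.1 topface centre [0.4563 0.263  0.326 ] r 569.5 npx 230 zmin/max 0.057 0.588
```

```bash
sed -i 's/    Q=P\[k\]$/    k\&=c["range_z"]>0.2; Q=P[k]; Q=Q[np.linalg.norm(Q-np.median(Q,0),axis=1)<.085]/' tilt.py; python3 tilt.py 300,150,400,250
```

```text
n [0.084 0.213 0.974] tilt 13.2 az 68.4 topface centre [ 0.5045 -0.2013  0.0671] r 52.9 npx 236 zmin/max 0.057 0.077
```

```bash
python3 -m jog '[{"dx":0.0003,"dy":0.0008,"dz":-0.003,"turn":0},{"dx":0.0003,"dy":0.0007,"dz":-0.003,"turn":0},{"dx":0.0002,"dy":0.0005,"dz":-0.0025,"turn":0},{"dx":0,"dy":0,"dz":0,"turn":0}]'
python3 tilt.py 300,150,400,250 l.png
```

```text
t: 6.42
tcp_pos: [0.4863, -0.2073, 0.2462]
tcp_rot: [0.819, 0.574, 0.001, 0.001]
wrist_force: [0.7, 12.6, 14.5]
grip_width: 0.0279
n [0.144 0.368 0.919] tilt 23.2 az 68.6 topface centre [ 0.5021 -0.2038  0.0586] r 52.6 npx 227 zmin/max 0.041 0.074
```

View pics/l.png

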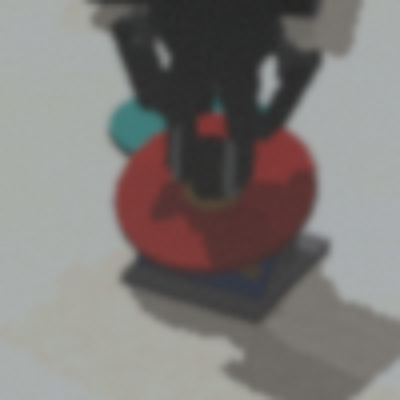

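```bash
python3 -m jog '[{"dx":0,"dy":0,"dz":0.004,"turn":0},{"dx":-0.0024,"dy":-0.0064,"dz":0.0045,"turn":0},{"dx":-0.0024,"dy":-0.0064,"dz":0.004,"turn":0},{"dx":-0.0024,"dy":-0.0064,"dz":0.004,"turn":0},{"dx":0,"dy":0,"dz":0,"turn":0}]'
python3 tilt.py 300,150,400,250 m.png
```

```text
t: 7.1
tcp_pos: [0.4779, -0.2281, 0.261]
tcp_rot: [0.819, 0.573, 0.0, 0.0]
wrist_force: [-0.3, 0.5, -2.6]
grip_width: 0.0285
n [0.119 0.34  0.933] tilt 21.1 az 70.7 topface centre [ 0.4942 -0.2246  0.0731] r 52.7 npx 224 zmin/max 0.057 0.087
```

View pics/m.png

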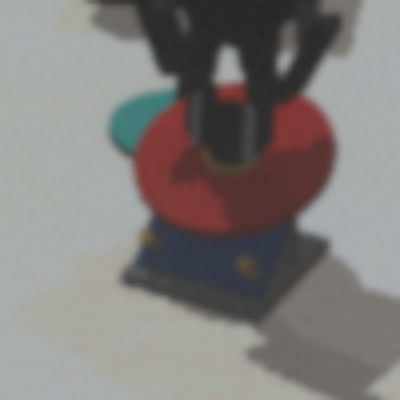

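```bash
python3 -m jog '[{"dx":0,"dy":0,"dz":-0.0026,"turn":0},{"dx":0.0007,"dy":0.0018,"dz":-0.0022,"turn":0},{"dx":0.0007,"dy":0.0018,"dz":-0.0023,"turn":0},{"dx":0,"dy":0,"dz":0,"turn":0}]'
python3 tilt.py 300,150,400,250 n.png
python3 -m jog '[{"dx":0.0007,"dy":0.0018,"dz":-0.0024,"turn":0},{"dx":0.0006,"dy":0.0017,"dz":-0.0024,"turn":0},{"dx":0,"dy":0,"dz":0,"turn":0}]'
python3 tilt.py 300,150,400,250 o.png
```

```text
t: 7.65
tcp_pos: [0.4799, -0.2237, 0.2542]
tcp_rot: [0.819, 0.574, 0.0, 0.001]
wrist_force: [-1.0, 0.2, 5.4]
grip_width: 0.0284
n [0.126 0.347 0.929] tilt 21.7 az 70.1 topface centre [ 0.4983 -0.2191  0.0653] r 51.3 npx 232 zmin/max 0.05 0.08
t: 8.07
tcp_pos: [0.4816, -0.2201, 0.2506]
tcp_rot: [0.819, 0.574, 0.001, 0.002]
wrist_force: [-0.5, 5.1, 17.5]
grip_width: 0.0286
n [0.153 0.432 0.889] tilt 27.2 az 70.5 topface centre [ 0.4999 -0.2215  0.0632] r 52.8 npx 212 zmin/max 0.043 0.079
```

View pics/o.png

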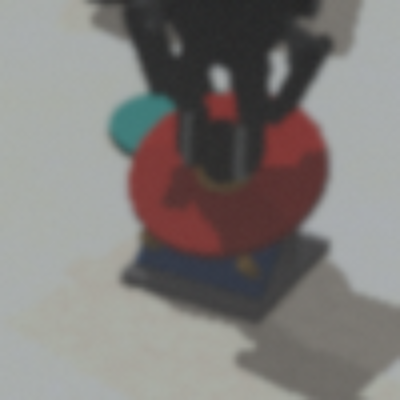

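```bash
python3 -m jog '[{"dx":0,"dy":0,"dz":0.003,"turn":0},{"dx":-0.0014,"dy":-0.0039,"dz":0.0023,"turn":0},{"dx":-0.0014,"dy":-0.0039,"dz":0.0023,"turn":0},{"dx":0,"dy":0,"dz":0,"turn":0}]'
python3 tilt.py 300,150,400,250 p.png
python3 - <<'E'
from h import *
snap("side","p2.png",(320,180,390,240),9)
E
```

```text
t: 8.62
tcp_pos: [0.4779, -0.2286, 0.2564]
tcp_rot: [0.819, 0.573, -0.0, -0.0]
wrist_force: [-0.9, -0.5, -1.3]
grip_width: 0.0278
n [0.147 0.406 0.902] tilt 25.6 az 70.1 topface centre [ 0.4968 -0.2265  0.0673] r 53.9 npx 215 zmin/max 0.05 0.086
```

View pics/p2.png

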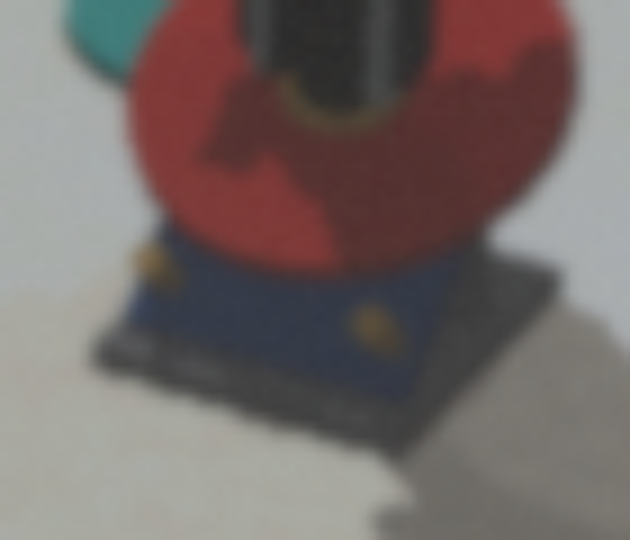

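```bash
python3 -m jog '[{"dx":0,"dy":0,"dz":0.002,"turn":0},{"dx":-0.0014,"dy":-0.0038,"dz":0.002,"turn":0},{"dx":-0.0014,"dy":-0.0038,"dz":0.002,"turn":0},{"dx":0.001,"dy":0.0028,"dz":-0.0045,"turn":0},{"dx":0.001,"dy":0.0028,"dz":-0.0025,"turn":0},{"dx":0.0012,"dy":0.0033,"dz":-0.0025,"turn":0},{"dx":0.001,"dy":0.0028,"dz":-0.0025,"turn":0},{"dx":0,"dy":0,"dz":0,"turn":0}]'
python3 tilt.py 300,150,400,250 q.png
python3 - <<'E'
from h import *
snap("side","q2.png",(320,180,390,240),9)
E
```

```text
t: 9.72
tcp_pos: [0.4804, -0.2241, 0.2528]
tcp_rot: [0.819, 0.574, 0.001, 0.003]
wrist_force: [0.1, 2.2, 22.2]
grip_width: 0.0281
n [0.148 0.427 0.892] tilt 26.9 az 70.8 topface centre [ 0.499  -0.2242  0.0642] r 51.9 npx 223 zmin/max 0.045 0.084
```

View pics/q2.png

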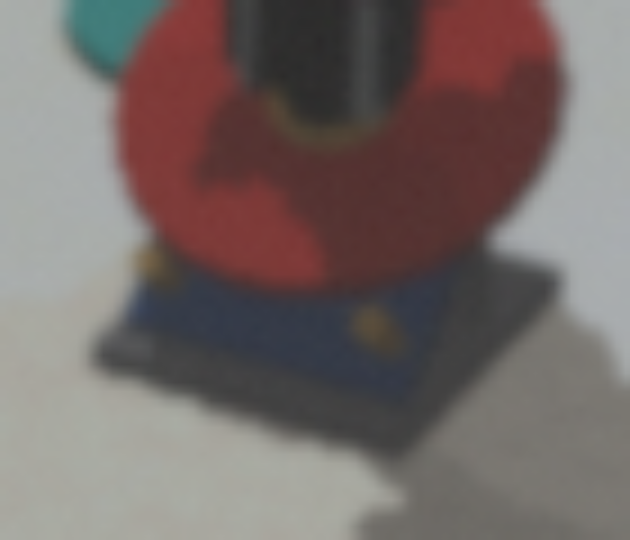

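```bash
cat > proj.py <<'E'
from h import *
def proj(c,p):
    T=c["T"];q=T[:3,:3].T@(np.asarray(p)-T[:3,3]);K=c["mtx"];return np.array([K[0,0]*q[0]/-q[2]+K[0,2],K[1,1]*-q[1]/-q[2]+K[1,2]])
S=np.array([.473,-.2422,.068]);Y=np.array([.342,.940,0]);X=np.array([.940,-.342,0]);Z=np.array([0,0,1.])
def W(x,y,z): return S+X*x+Y*y+Z*z   # metres
E
python3 - <<'E'
from proj import *
s=capture("side");t=capture("top")
for x in(.035,-.035): print("pin tip",proj(s,W(x,.0556,-.0302)).round(1),"base",proj(s,W(x,.0429,-.0429)).round(1))
for x in(.045,-.045): print("E",proj(s,W(x,-.0052,.0052)).round(1), "top",proj(t,W(x,-.0052,.0052)).round(1))
print("pins top", [proj(t,W(x,.0556,-.0302)).round(1) for x in(.035,-.035)])
for th in (25,29,32):
    a=np.radians(th);n=np.array([np.sin(a),np.cos(a)]);u=np.array([np.cos(a),-np.sin(a)])
    st=ctrl.observe();d=np.array(st["tcp_pos"])-S;P=np.array([d@Y,d[2]-.1585]);C=P-.032*n
    C8=C+.008*n
    pts=np.array([proj(s,W(.065*np.sin(f),*(C8+u*.065*np.cos(f)))) for f in np.radians(np.arange(0,360,5))])
    print(th,"rim lowest px",pts[pts[:,1].argmax()].round(1),"left",pts[:,0].min().round(1),"right",pts[:,0].max().round(1),"top",pts[pts[:,1].argmin()].round(1))
hsv=cv2.cvtColor(s["img"],cv2.COLOR_RGB2HSV);m=cv2.inRange(hsv,(0,110,40),(7,255,255));m[:150]=0;m[250:]=0;m[:,:300]=0;m[:,400:]=0
print("red bbox",cv2.boundingRect(m))
b=cv2.inRange(hsv,(12,90,60),(30,255,255));b[:190]=0;b[230:]=0;b[:,:325]=0;b[:,400:]=0
print(cv2.connectedComponentsWithStats(b)[2:])
E
```

```text
pin tip [335.6 206.8] base [338.  209.1]
pin tip [360.2 214. ] base [362.3 216.2]
E [344.  184.2] top [432.7 244.1]
E [375.4 192.4] top [418.8 285.6]
pins top [array([400.5, 239.9]), array([389.8, 271.1])]
25 rim lowest px [354.1 211.1] left 331.8 right 382.5 top [361.5 171.5]
29 rim lowest px [354.7 211.6] left 332.2 right 382.6 top [361.5 170. ]
32 rim lowest px [352.9 211.8] left 332.6 right 382.8 top [361.4 168.8]
red bbox (334, 172, 47, 40)
(array([[     0,      0,    640,    480, 307195],
       [   350,    191,      1,      2,      2],
       [   359,    195,      1,      1,      1],
       [   336,    209,      2,      1,      2]], dtype=int32), array([[319.49956217, 239.50065594],
       [350.        , 191.5       ],
       [359.        , 195.        ],
       [336.5       , 209.        ]]))
```

```bash
python3 -m jog '[{"dx":0,"dy":0,"dz":0.003,"turn":0},{"dx":-0.002,"dy":-0.0054,"dz":0.003,"turn":0},{"dx":-0.002,"dy":-0.0054,"dz":0.0025,"turn":0},{"dx":0,"dy":0,"dz":0,"turn":0}]'
python3 -m jog '[{"dx":0.001,"dy":0.0028,"dz":-0.005,"turn":0},{"dx":0.001,"dy":0.0028,"dz":-0.003,"turn":0}]'
python3 tilt.py 300,150,400,250
python3 -m jog '[{"dx":0.001,"dy":0.0028,"dz":-0.003,"turn":0}]'
python3 tilt.py 300,150,400,250 
```

```text
t: 10.42
tcp_pos: [0.4754, -0.2352, 0.2592]
tcp_rot: [0.819, 0.573, 0.0, 0.0]
wrist_force: [-1.2, 2.6, 5.8]
grip_width: 0.0281
t: 10.68
tcp_pos: [0.4786, -0.2301, 0.2554]
tcp_rot: [0.819, 0.574, 0.001, 0.004]
wrist_force: [-7.4, 4.0, 40.3]
grip_width: 0.0281
n [0.172 0.461 0.87 ] tilt 29.5 az 69.5 topface centre [ 0.4952 -0.233   0.0685] r 52.1 npx 210 zmin/max 0.047 0.087
t: 10.85
tcp_pos: [0.4797, -0.227, 0.2517]
tcp_rot: [0.819, 0.574, 0.002, 0.004]
wrist_force: [-0.2, 7.6, 27.9]
grip_width: 0.0282
n [0.174 0.518 0.838] tilt 33.1 az 71.5 topface centre [ 0.4992 -0.2344  0.0661] r 50.0 npx 179 zmin/max 0.042 0.087
```

```bash
python3 -m jog '[{"dx":0.0009,"dy":0.0024,"dz":-0.002,"turn":0},{"dx":0.0009,"dy":0.0024,"dz":-0.002,"turn":0}]'
python3 tilt.py 300,150,400,250 
python3 -m jog '[{"dx":0.0007,"dy":0.0019,"dz":-0.002,"turn":0},{"dx":0,"dy":0,"dz":0,"turn":0}]'
python3 tilt.py 300,150,400,250 r.png
```

```text
t: 11.15
tcp_pos: [0.4816, -0.2223, 0.248]
tcp_rot: [0.819, 0.574, 0.002, 0.004]
wrist_force: [-4.6, -1.2, 45.9]
grip_width: 0.028
n [0.205 0.538 0.818] tilt 35.2 az 69.1 topface centre [ 0.4992 -0.2274  0.0621] r 51.1 npx 162 zmin/max 0.038 0.085
t: 11.45
tcp_pos: [0.4821, -0.2212, 0.2469]
tcp_rot: [0.819, 0.574, 0.001, 0.005]
wrist_force: [-9.2, -1.4, 48.5]
grip_width: 0.0283
n [0.23  0.563 0.794] tilt 37.4 az 67.8 topface centre [ 0.5016 -0.2271  0.0604] r 50.3 npx 157 zmin/max 0.037 0.082
```

View pics/r.png

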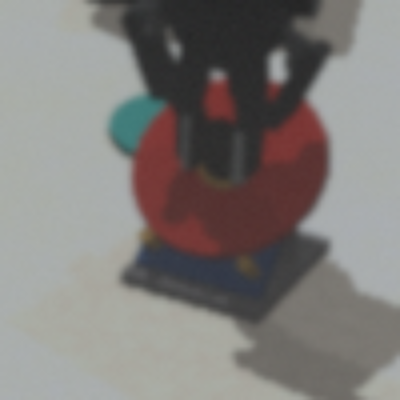

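```bash
python3 -m jog '[{"dx":0.0007,"dy":0.0019,"dz":0.001,"turn":0},{"dx":0.0007,"dy":0.0019,"dz":0.001,"turn":0},{"dx":0,"dy":0,"dz":0,"turn":0}]'
python3 tilt.py 300,150,400,250 s.png
```

```text
t: 11.88
tcp_pos: [0.4821, -0.2184, 0.2466]
tcp_rot: [0.819, 0.573, -0.001, 0.003]
wrist_force: [-17.7, -18.0, 27.8]
grip_width: 0.0286
n [0.179 0.562 0.808] tilt 36.1 az 72.3 topface centre [ 0.5003 -0.2252  0.0592] r 50.6 npx 140 zmin/max 0.035 0.081
```

```bash
python3 - <<'E'
from h import *
c=capture("side")
cv2.imwrite("pics/u.png",cv2.resize(c["img"][165:230,320:400,::-1],None,fx=9,fy=9,interpolation=cv2.INTER_CUBIC))
c=snap("top","v.png",(360,210,460,310),6)
s=ctrl.observe();print(s["wrist_force"],s["wrist_torque"])
E
```

```text
[-17.4919287  -17.6580114   27.81089638] [-3.42166213  2.51533498 -0.50576872]
```

View pics/u.png

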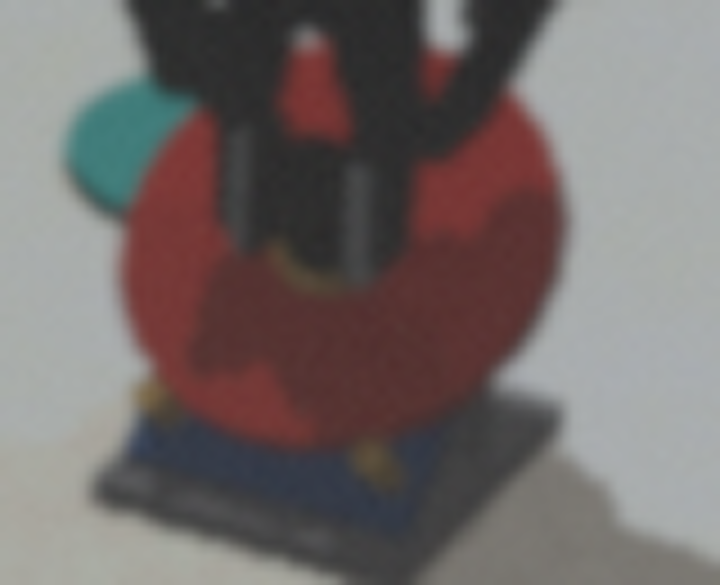

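View pics/v.png

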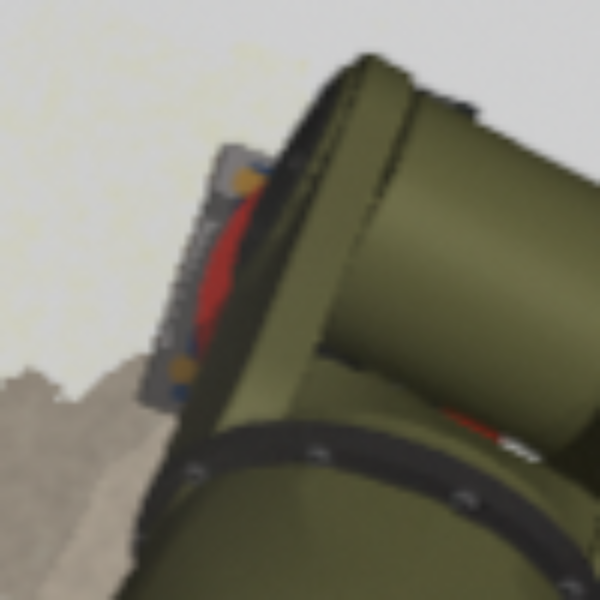

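```bash
python3 -m jog '[{"dx":0.0001,"dy":0.0016,"dz":-0.0015,"turn":0},{"dx":0.0001,"dy":0.0016,"dz":-0.0015,"turn":0}]'
python3 tilt.py 300,150,400,250
```

```text
t: 12.28
tcp_pos: [0.4819, -0.2163, 0.2455]
tcp_rot: [0.819, 0.573, -0.002, 0.004]
wrist_force: [-41.8, -30.6, 67.4]
grip_width: 0.0284
n [0.192 0.559 0.807] tilt 36.2 az 71.0 topface centre [ 0.5016 -0.2255  0.0591] r 48.9 npx 134 zmin/max 0.036 0.082
```

```bash
python3 -m jog '[{"dx":-0.0006,"dy":-0.0026,"dz":0.0022,"turn":0},{"dx":-0.0006,"dy":-0.0026,"dz":0.0022,"turn":0},{"dx":0,"dy":0,"dz":0,"turn":0}]'
python3 tilt.py 300,150,400,250
```

```text
t: 12.7
tcp_pos: [0.4811, -0.2188, 0.2459]
tcp_rot: [0.819, 0.573, -0.0, 0.001]
wrist_force: [-7.7, -5.9, 12.1]
grip_width: 0.0285
n [0.231 0.553 0.8  ] tilt 36.8 az 67.4 topface centre [ 0.4997 -0.2229  0.0585] r 49.2 npx 129 zmin/max 0.036 0.079
```

```bash
python3 -m jog '[{"dx":-0.0002,"dy":-0.0006,"dz":0.0008,"turn":0},{"dx":0,"dy":0,"dz":0,"turn":0},{"dx":0,"dy":0,"dz":0.001,"turn":0}]' -0.24
python3 tilt.py 300,150,400,250 w.png
```

```text
t: 13.12
tcp_pos: [0.4811, -0.2185, 0.2468]
tcp_rot: [0.819, 0.574, -0.0, -0.0]
wrist_force: [-0.4, -0.3, 0.3]
grip_width: 0.0326
n [0.227 0.57  0.79 ] tilt 37.8 az 68.2 topface centre [ 0.4986 -0.2241  0.0595] r 49.0 npx 124 zmin/max 0.036 0.082
```

View pics/w.png

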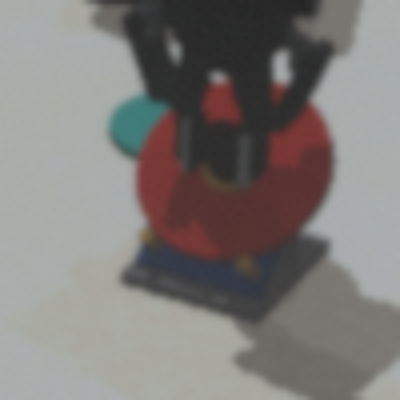

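```bash
python3 -m jog '[{"dx":0,"dy":0,"dz":0.002,"turn":0},{"dx":0,"dy":0,"dz":0.004,"turn":0},{"dx":0,"dy":0,"dz":0,"turn":0}]' -0.1
python3 tilt.py 300,150,400,250 x.png
```

```text
t: 13.55
tcp_pos: [0.4812, -0.2186, 0.2535]
tcp_rot: [0.819, 0.574, 0.0, 0.0]
wrist_force: [-0.3, 0.8, 0.5]
grip_width: 0.0388
n [0.169 0.548 0.819] tilt 35.0 az 72.9 topface centre [ 0.5038 -0.2226  0.056 ] r 47.9 npx 122 zmin/max 0.035 0.077
```

View pics/x.png

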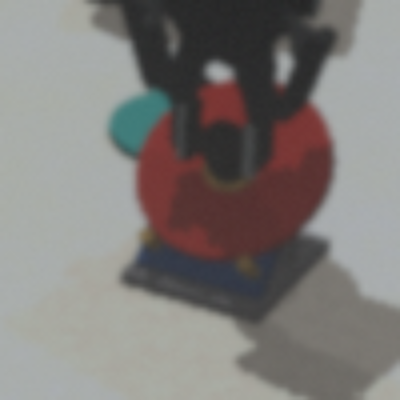

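```bash
python3 -m jog '[{"dx":0,"dy":0,"dz":0.01,"turn":0},{"dx":0,"dy":0,"dz":0.03,"turn":0},{"dx":0,"dy":0,"dz":0.05,"turn":0},{"dx":0,"dy":0,"dz":0.04,"turn":0},{"dx":0,"dy":0,"dz":0,"turn":0}]' 0.2
python3 tilt.py 300,150,400,250 y.png
```

```text
t: 14.22
tcp_pos: [0.4812, -0.2186, 0.3867]
tcp_rot: [0.819, 0.574, 0.001, 0.003]
wrist_force: [-0.8, 0.5, -0.7]
grip_width: 0.0512
n [0.208 0.558 0.804] tilt 36.5 az 69.6 topface centre [ 0.474  -0.2342  0.0722] r 59.9 npx 839 zmin/max 0.036 0.106
```

View pics/y.png

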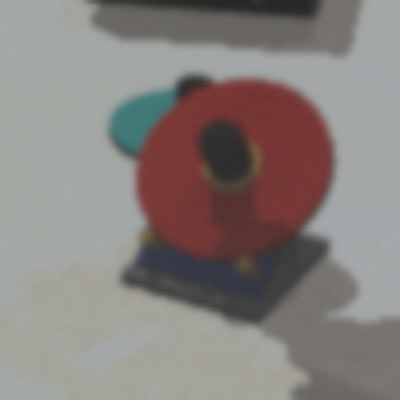

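```bash
python3 -m jog '[{"dx":0.0065,"dy":0.0194,"dz":-0.04,"turn":0},{"dx":0,"dy":0,"dz":-0.05,"turn":0},{"dx":0,"dy":0,"dz":-0.04,"turn":0},{"dx":0,"dy":0,"dz":-0.022,"turn":0},{"dx":0,"dy":0,"dz":-0.005,"turn":0},{"dx":0,"dy":0,"dz":0,"turn":0}]' 0
python3 tilt.py 300,150,400,250 z.png
```

```text
t: 15.02
tcp_pos: [0.4877, -0.1992, 0.2261]
tcp_rot: [0.819, 0.574, -0.0, -0.0]
wrist_force: [-0.3, -0.2, 0.5]
grip_width: 0.0426
n [0.225 0.554 0.802] tilt 36.7 az 67.9 topface centre [ 0.4367 -0.2318  0.0797] r 25.9 npx 71 zmin/max 0.064 0.094
```

View pics/z.png

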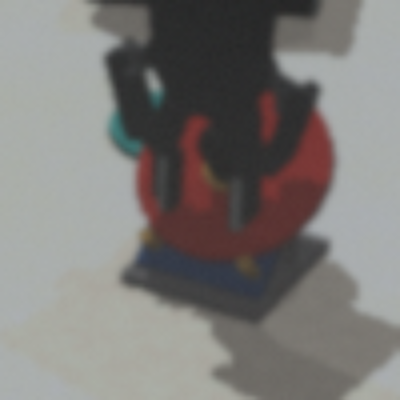

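Straddling the knob, tips just over the lower half of the plate. I'll press it down in small steps.

```bash
python3 -m jog '[{"dx":0,"dy":0,"dz":-0.003,"turn":0},{"dx":0,"dy":0,"dz":-0.002,"turn":0}]'
python3 -m jog '[{"dx":0,"dy":0,"dz":-0.002,"turn":0},{"dx":0,"dy":0,"dz":-0.001,"turn":0}]'
python3 -m jog '[{"dx":0,"dy":0,"dz":-0.002,"turn":0}]'
```

```text
t: 15.32
tcp_pos: [0.4879, -0.1993, 0.222]
tcp_rot: [0.819, 0.574, 0.001, 0.001]
wrist_force: [-0.6, 2.0, 10.6]
grip_width: 0.0429
t: 15.58
tcp_pos: [0.4881, -0.1993, 0.2193]
tcp_rot: [0.819, 0.574, 0.001, 0.001]
wrist_force: [-0.1, 1.6, 10.0]
grip_width: 0.0429
t: 15.7
tcp_pos: [0.4881, -0.1993, 0.2173]
tcp_rot: [0.819, 0.574, 0.001, 0.001]
wrist_force: [0.3, 1.5, 8.8]
grip_width: 0.0426
```

```bash
python3 -m jog '[{"dx":0,"dy":0,"dz":-0.0015,"turn":0}]'
python3 -m jog '[{"dx":0,"dy":0,"dz":-0.0015,"turn":0}]'
python3 -m jog '[{"dx":0,"dy":0,"dz":-0.001,"turn":0}]'
```

```text
t: 15.82
tcp_pos: [0.4882, -0.1993, 0.2159]
tcp_rot: [0.819, 0.574, 0.001, 0.001]
wrist_force: [-0.5, 7.4, 19.3]
grip_width: 0.0427
t: 15.95
tcp_pos: [0.4884, -0.1991, 0.2154]
tcp_rot: [0.819, 0.574, 0.001, 0.001]
wrist_force: [-8.5, 10.0, 35.3]
grip_width: 0.0424
t: 16.08
tcp_pos: [0.4885, -0.199, 0.2151]
tcp_rot: [0.819, 0.574, 0.001, 0.002]
wrist_force: [-3.8, 12.5, 36.1]
grip_width: 0.0428
```

```bash
python3 -m jog '[{"dx":0,"dy":0,"dz":0.006,"turn":0},{"dx":0,"dy":0,"dz":0.04,"turn":0},{"dx":0,"dy":0,"dz":0.05,"turn":0},{"dx":0,"dy":0,"dz":0.06,"turn":0},{"dx":0,"dy":0,"dz":0,"turn":0}]'
python3 tilt.py 300,150,400,250 aa.png
```

```text
t: 16.7
tcp_pos: [0.4878, -0.1993, 0.3728]
tcp_rot: [0.819, 0.574, 0.002, 0.004]
wrist_force: [-0.3, -0.1, -0.1]
grip_width: 0.0428
n [0.249 0.661 0.708] tilt 44.9 az 69.4 topface centre [ 0.4735 -0.234   0.0704] r 59.5 npx 881 zmin/max 0.028 0.112
```

View pics/aa.png

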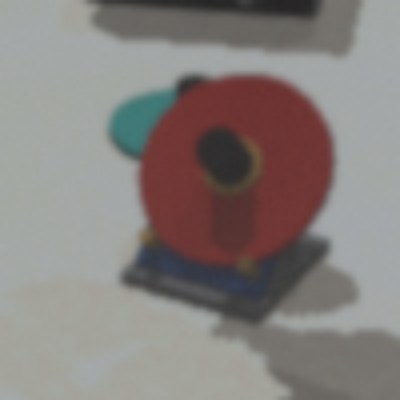

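```bash
python3 -m jog '[{"dx":-0.003,"dy":-0.0082,"dz":0,"turn":0.1745},{"dx":-0.003,"dy":-0.0082,"dz":0,"turn":0.1745},{"dx":-0.003,"dy":-0.0082,"dz":0,"turn":0.1745},{"dx":-0.003,"dy":-0.0082,"dz":0,"turn":0.1745},{"dx":-0.003,"dy":-0.0082,"dz":0,"turn":0.1745},{"dx":-0.003,"dy":-0.0082,"dz":0,"turn":0.1745},{"dx":-0.003,"dy":-0.0082,"dz":0,"turn":0.1745},{"dx":-0.003,"dy":-0.0082,"dz":0,"turn":0.1745},{"dx":-0.003,"dy":-0.0082,"dz":-0.03,"turn":0.1745},{"dx":0,"dy":0,"dz":-0.03,"turn":0},{"dx":0,"dy":0,"dz":0,"turn":0}]' -0.18
python3 - <<'E'
from h import *
snap("side","bb.png",(300,110,440,250),4)
snap("top","cc.png",(360,180,500,320),4)
E
```

```text
t: 18.12
tcp_pos: [0.4601, -0.2728, 0.3052]
tcp_rot: [0.174, 0.985, 0.001, -0.003]
wrist_force: [-0.2, -0.3, -0.1]
grip_width: 0.035
```

View pics/bb.png

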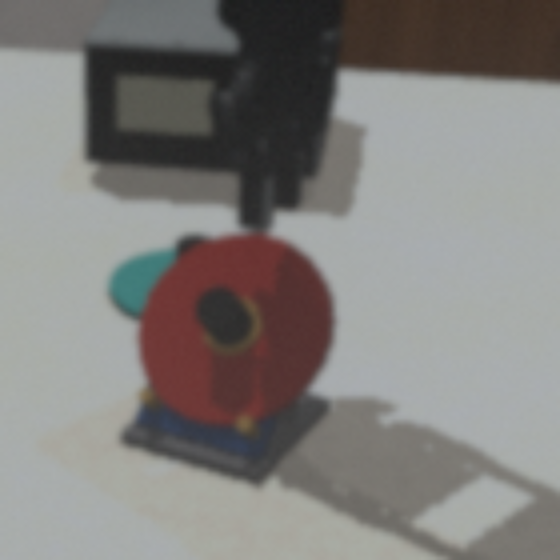

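View pics/cc.png

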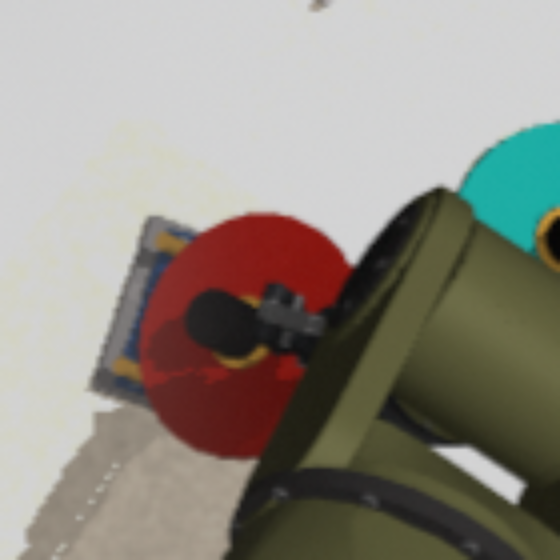

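```bash
python3 -m jog '[{"dx":0,"dy":0,"dz":-0.015,"turn":0},{"dx":0,"dy":0,"dz":-0.01,"turn":0},{"dx":0,"dy":0,"dz":-0.005,"turn":0},{"dx":0,"dy":0,"dz":0,"turn":0}]'
python3 - <<'E'
from h import *
c=capture("side");cv2.imwrite("pics/dd.png",cv2.resize(c["img"][130:230,310:400,::-1],None,fx=6,fy=6,interpolation=cv2.INTER_CUBIC))
E
```

```text
t: 18.73
tcp_pos: [0.4606, -0.273, 0.2778]
tcp_rot: [0.174, 0.985, 0.0, -0.0]
wrist_force: [0.4, -0.0, 0.5]
grip_width: 0.035
```

View pics/dd.png

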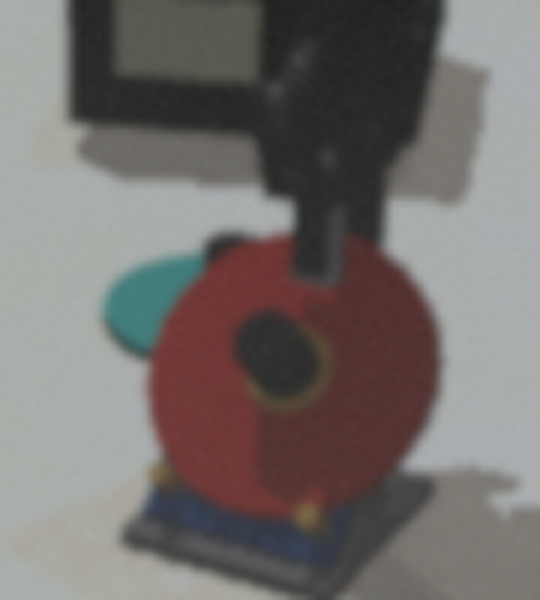

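```bash
python3 -m jog '[{"dx":0,"dy":0,"dz":-0.004,"turn":0},{"dx":0.0012,"dy":0.0033,"dz":0,"turn":0},{"dx":0.0012,"dy":0.0033,"dz":0,"turn":0},{"dx":0.0016,"dy":0.0042,"dz":0.0035,"turn":0},{"dx":0.0016,"dy":0.0042,"dz":0.0035,"turn":0},{"dx":0,"dy":0,"dz":0,"turn":0}]'
python3 - <<'E'
from h import *
c=capture("side");cv2.imwrite("pics/ee.png",cv2.resize(c["img"][130:230,310:400,::-1],None,fx=6,fy=6,interpolation=cv2.INTER_CUBIC))
E
python3 tilt.py 300,150,400,250
```

```text
t: 19.52
tcp_pos: [0.4664, -0.2578, 0.2817]
tcp_rot: [0.174, 0.985, -0.0, 0.0]
wrist_force: [-2.0, -3.2, 3.0]
grip_width: 0.0354
n [0.298 0.71  0.638] tilt 50.3 az 67.2 topface centre [ 0.4919 -0.2326  0.0697] r 55.0 npx 352 zmin/max 0.03 0.109
```

View pics/ee.png

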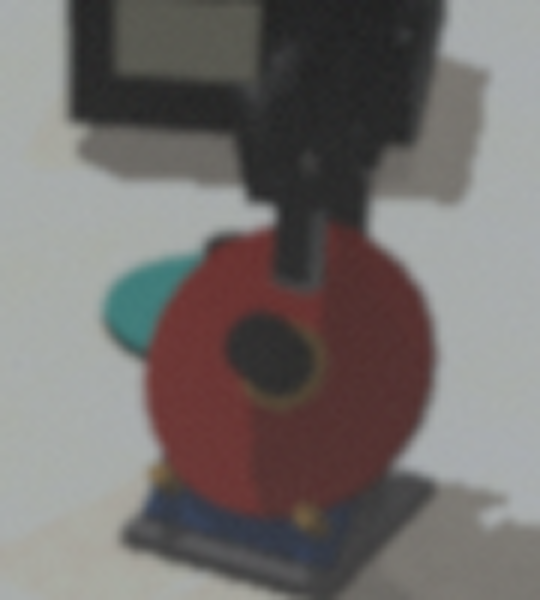

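```bash
python3 -m jog '[{"dx":0.0031,"dy":0.0085,"dz":0.0065,"turn":0},{"dx":0.0031,"dy":0.0085,"dz":0.006,"turn":0},{"dx":0.0036,"dy":0.0099,"dz":0.0048,"turn":0},{"dx":0.0036,"dy":0.0099,"dz":0.0043,"turn":0},{"dx":0,"dy":0,"dz":0,"turn":0}]'
python3 - <<'E'
from h import *
c=capture("side");cv2.imwrite("pics/ff.png",cv2.resize(c["img"][130:230,310:400,::-1],None,fx=6,fy=6,interpolation=cv2.INTER_CUBIC))
E
python3 tilt.py 300,150,400,250
```

```text
t: 20.25
tcp_pos: [0.4799, -0.2203, 0.3028]
tcp_rot: [0.173, 0.985, 0.0, 0.0]
wrist_force: [0.3, -1.4, -0.6]
grip_width: 0.0351
  return _methods._mean(a, axis=axis, dtype=dtype,
  ret = um.true_divide(
tilt.py:10: RuntimeWarning: Mean of empty slice.
  o=np.median(Q,0);u,s,vt=np.linalg.svd(Q-Q.mean(0),full_matrices=False);nrm=vt[2];d=(Q-Q.mean(0))@nrm
Traceback (most recent call last):
  File "tilt.py", line 20, in <module>
    b=tuple(map(int,sys.argv[1].split(",")));c,_,_=cover(b)
                                                   ~~~~~^^^
  File "tilt.py", line 10, in cover
    o=np.median(Q,0);u,s,vt=np.linalg.svd(Q-Q.mean(0),full_matrices=False);nrm=vt[2];d=(Q-Q.mean(0))@nrm
                                                                               ~~^^^
IndexError: index 2 is out of bounds for axis 0 with size 0
```

View pics/ff.png

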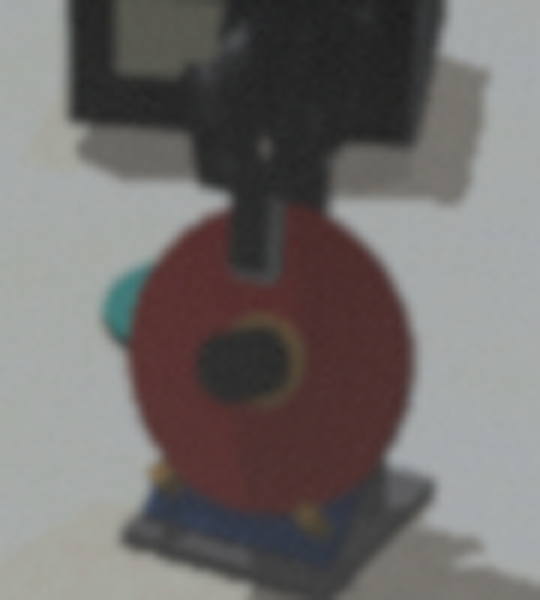

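```bash
python3 -m jog '[{"dx":0.0034,"dy":0.0094,"dz":0.003,"turn":0},{"dx":0.0034,"dy":0.0094,"dz":0.0015,"turn":0},{"dx":0,"dy":0,"dz":0,"turn":0}]'
python3 -m jog '[{"dx":0,"dy":0,"dz":0,"turn":0},{"dx":0.0007,"dy":0.0019,"dz":0,"turn":0},{"dx":0.0007,"dy":0.0019,"dz":0,"turn":0}]' -0.6
python3 - <<'E'
from h import *
c=capture("side");cv2.imwrite("pics/gg.png",cv2.resize(c["img"][130:230,310:400,::-1],None,fx=6,fy=6,interpolation=cv2.INTER_CUBIC))
E
```

```text
t: 20.72
tcp_pos: [0.4867, -0.2016, 0.3073]
tcp_rot: [0.173, 0.985, 0.0, 0.0]
wrist_force: [0.1, 0.0, -0.0]
grip_width: 0.0346
t: 21.1
tcp_pos: [0.4879, -0.1986, 0.3071]
tcp_rot: [0.174, 0.985, 0.0, -0.0]
wrist_force: [0.7, -0.8, 0.5]
grip_width: 0.0171
```

View pics/gg.png

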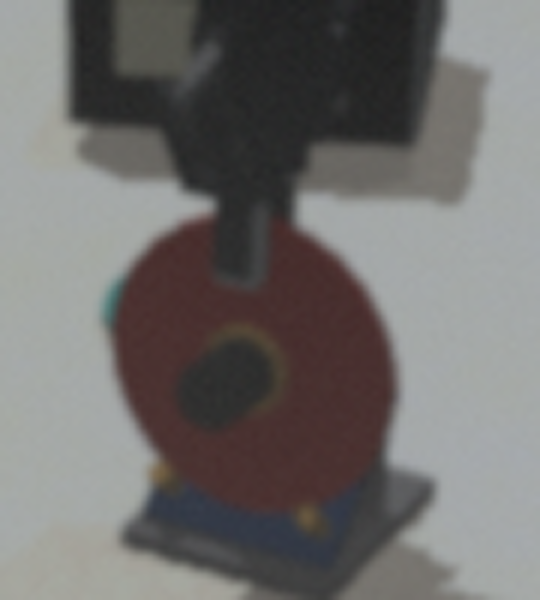

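```bash
python3 -m jog '[{"dx":0,"dy":0,"dz":0,"turn":0},{"dx":0,"dy":0,"dz":0,"turn":0},{"dx":0,"dy":0,"dz":0,"turn":0},{"dx":0,"dy":0,"dz":0,"turn":0}]' -1
python3 -m jog '[{"dx":0,"dy":0,"dz":0.02,"turn":0},{"dx":0,"dy":0,"dz":0.04,"turn":0},{"dx":0,"dy":0,"dz":0.05,"turn":0},{"dx":0,"dy":0,"dz":0.03,"turn":0},{"dx":0,"dy":0,"dz":0,"turn":0}]'
python3 - <<'E'
from h import *
c=capture("side");cv2.imwrite("pics/hh.png",cv2.resize(c["img"][60:240,280:430,::-1],None,fx=4,fy=3.3,interpolation=cv2.INTER_CUBIC))
E
```

```text
t: 21.65
tcp_pos: [0.4879, -0.1985, 0.3073]
tcp_rot: [0.174, 0.985, 0.0, 0.0]
wrist_force: [0.4, 1.6, 4.0]
grip_width: 0.0065
t: 22.28
tcp_pos: [0.4877, -0.1987, 0.4486]
tcp_rot: [0.174, 0.985, -0.001, 0.001]
wrist_force: [-1.5, -0.9, -2.5]
grip_width: 0.0067
```

View pics/hh.png

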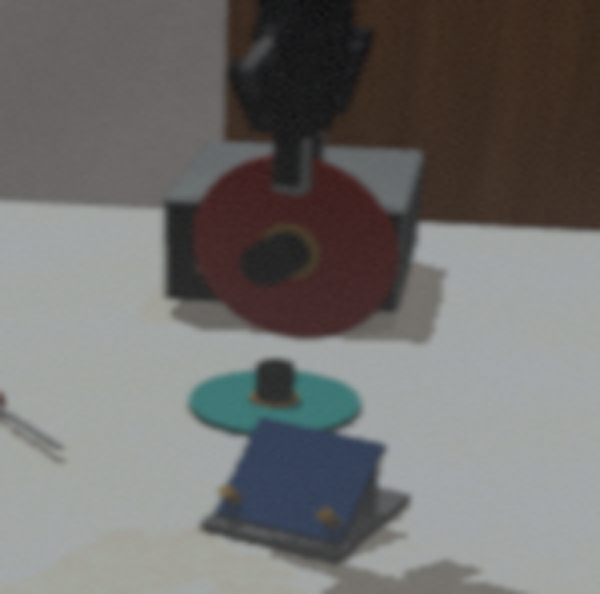

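```bash
sed -i 's/(0,120,40),(7,255,255)/(0,90,25),(9,255,255)/; s/(172,120,40)/(170,90,25)/' tilt.py; cat >> tilt.py <<'E'
E
python3 - <<'E'
from tilt import *
from proj import proj
c,cen,n=cover((320,90,390,170))
s=ctrl.observe();tcp=np.array(s["tcp_pos"]);print("tcp",tcp,"rel",(cen-tcp).round(4))
# with knob outwards: side contour ellipse -> centre ray
hsv=cv2.cvtColor(c["img"],cv2.COLOR_RGB2HSV);m=cv2.inRange(hsv,(0,90,25),(9,255,255))|cv2.inRange(hsv,(170,90,25),(180,255,255))
k=np.zeros_like(m);k[90:170,320:390]=m[90:170,320:390];x,y,w,h=cv2.boundingRect(k);print("bbox",x,y,w,h)
P=cloud(c)
# predicted rim extents if vertical disc, jaw az 70, centre below tcp by D
Y=np.array([.342,.94,0]);X=np.array([.94,-.342,0])
for D in(.19,.195,.2,.205,.21):
    C=tcp+[0,0,-D]+Y*.004; q=np.array([proj(c,C+.065*(X*np.cos(f)+np.array([0,0,1])*np.sin(f))) for f in np.radians(range(0,360,4))]);print(D,q.min(0).round(1),q.max(0).round(1))
E
```

```text
n [0.343 0.939 0.001] tilt 89.9 az 69.9 topface centre [ 0.4869 -0.1964  0.2329] r 62.8 npx 1244 zmin/max 0.173 0.288
tcp [ 0.48775333 -0.19864176  0.44566806] rel [-0.0009  0.0022 -0.2128]
bbox 329 93 59 69
0.19 [327.3  95.9] [378.7 153. ]
0.195 [327.3  98.2] [378.5 155.1]
0.2 [327.3 100.5] [378.4 157.1]
0.205 [327.3 102.8] [378.2 159.1]
0.21 [327.3 105.1] [378.1 161.1]
```

```bash
python3 -m jog '[{"dx":0.0025,"dy":0.04,"dz":0.01,"turn":0.027},{"dx":0.0025,"dy":0.055,"dz":0.01,"turn":0.027},{"dx":0.0025,"dy":0.059,"dz":0,"turn":0.027},{"dx":0.0025,"dy":0.059,"dz":0,"turn":0.027},{"dx":0.0025,"dy":0.059,"dz":0,"turn":0.027},{"dx":0.0025,"dy":0.059,"dz":0,"turn":0.027},{"dx":0.0025,"dy":0.059,"dz":0,"turn":0.027},{"dx":0.0025,"dy":0.059,"dz":0,"turn":0.027},{"dx":0.003,"dy":0.057,"dz":0,"turn":0.025},{"dx":0,"dy":0,"dz":0,"turn":0},{"dx":0,"dy":0,"dz":0,"turn":0}]'
python3 - <<'E'
from h import *
c=capture("side");cv2.imwrite("pics/ii.png",c["img"][:,:,::-1])
c=capture("top");cv2.imwrite("pics/jj.png",cv2.resize(c["img"][180:320,90:290,::-1],None,fx=4,fy=4,interpolation=cv2.INTER_CUBIC))
E
```

```text
t: 23.75
tcp_pos: [0.511, 0.3073, 0.4654]
tcp_rot: [0.054, 0.999, -0.001, -0.001]
wrist_force: [-0.2, -0.6, -1.8]
grip_width: 0.0065
```

View pics/ii.png

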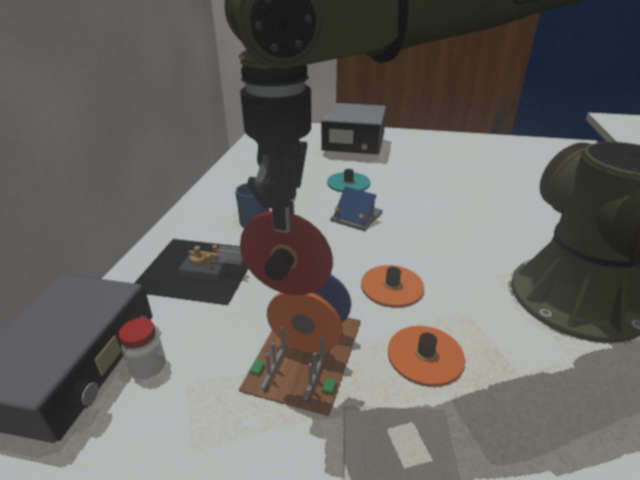

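View pics/jj.png

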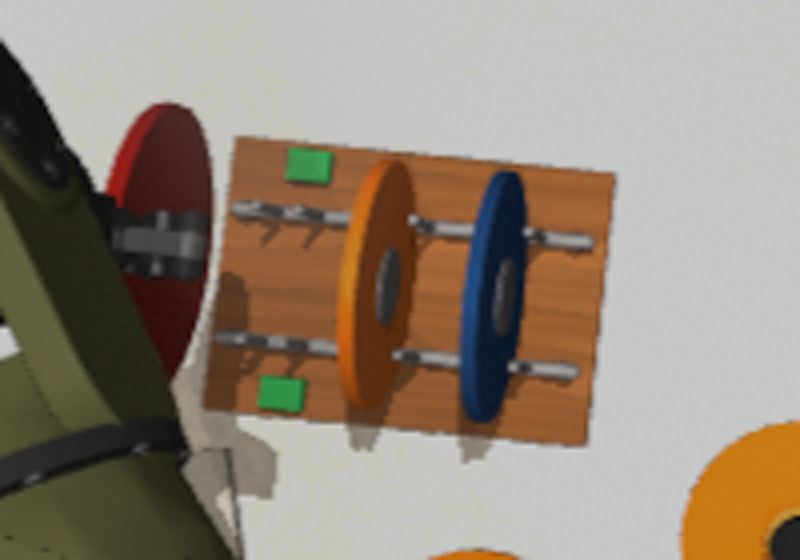

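```bash
cat > rk.py <<'E'
from h import *
c=capture("side");P=cloud(c);hsv=cv2.cvtColor(c["img"],cv2.COLOR_RGB2HSV)
def fit(m,box,name):
    k=np.zeros_like(m);x0,y0,x1,y1=box;k[y0:y1,x0:x1]=m[y0:y1,x0:x1]
    nn,l,st,ce=cv2.connectedComponentsWithStats(k);k=cv2.erode((l==1+st[1:,4].argmax()).astype(np.uint8),np.ones((3,3)))>0
    Q=P[k&(c["range_z"]>.2)];Q=Q[np.linalg.norm(Q-np.median(Q,0),axis=1)<.08]
    for _ in range(6):
        u,s,vt=np.linalg.svd(Q-Q.mean(0),full_matrices=False);n=vt[2]*np.sign(vt[2,1]);d=(Q-Q.mean(0))@n;Q=Q[abs(d)<max(.002,2*d.std())]
    e=np.cross(n,[0,0,1]);q=np.c_[(Q-Q.mean(0))@e,Q[:,2]-Q[:,2].mean()]*1000;cc,r=cv2.minEnclosingCircle(q.astype(np.float32))
    C=Q.mean(0)+e*cc[0]/1000+np.array([0,0,cc[1]/1000]);print(name,len(Q),"n",n.round(3),"az",np.degrees(np.arctan2(n[1],n[0])).round(1),"cen",C.round(4),"r",round(r,1));return n,C
import sys
rb=tuple(map(int,sys.argv[1].split(",")));ob=tuple(map(int,sys.argv[2].split(",")))
red=cv2.inRange(hsv,(0,90,25),(6,255,255))|cv2.inRange(hsv,(170,90,25),(180,255,255))
org=cv2.inRange(hsv,(6,120,60),(16,255,255))
n2,C2=fit(org,ob,"orange");n1,C1=fit(red,rb,"cover")
a=np.array([.108,.994,0]);x=np.array([.994,-.108,0]);print("along axis",((C1-C2)@a*1000).round(1),"along x",((C1-C2)@x*1000).round(1),"dz",((C1-C2)[2]*1000).round(1))
print(ctrl.observe()["tcp_pos"])
E
python3 rk.py 235,200,340,300 255,285,345,355
```

```text
orange 2419 n [0.107 0.994 0.001] az 83.9 cen [0.5011 0.2536 0.0752] r 65.1
cover 3874 n [0.111 0.994 0.004] az 83.6 cen [0.5102 0.3089 0.2503] r 64.8
along axis 56.0 along x 3.0 dz 175.1
[0.51111251 0.30639863 0.46684591]
```

```bash
python3 - <<'E'
from h import *
for nm in("side","top"):
    c=capture(nm);P=cloud(c);a=np.array([.108,.994]);x=np.array([.994,-.108]);o=np.array([.511,.308])
    d=P[...,:2]-o;A=d@a;X=d@x;z=P[...,2]
    for sx in(.035,-.035):
        for s0 in(.011,-.011):
            k=(abs(X-sx)<.007)&(abs(A-s0)<.007)&(z>.03)&(z<.069)&(c["range_z"]>.2)
            if k.sum(): print(nm,sx,s0,k.sum(),"X",np.median(X[k]*1000).round(1),"A med/min/max",(np.percentile(A[k],[50,5,95])*1000).round(1),"zmax",z[k].max().round(3))
E
```

```text
side 0.035 0.011 66 X 31.3 A med/min/max [14.4 11.3 15.7] zmax 0.066
side 0.035 -0.011 61 X 31.5 A med/min/max [ -8.2 -10.7  -6.6] zmax 0.065
side -0.035 0.011 69 X -38.7 A med/min/max [14.2 11.9 15.5] zmax 0.066
side -0.035 -0.011 63 X -38.2 A med/min/max [-7.9 -9.8 -6.3] zmax 0.065
top 0.035 0.011 19 X 34.1 A med/min/max [ 9.3  7.8 12.3] zmax 0.067
top 0.035 -0.011 19 X 34.3 A med/min/max [-13.  -14.1  -9.2] zmax 0.067
top -0.035 0.011 21 X -36.1 A med/min/max [ 8.7  7.2 12.1] zmax 0.066
top -0.035 -0.011 19 X -35.8 A med/min/max [-13.2 -14.1 -10.5] zmax 0.068
```

```bash
python3 - <<'E'
from h import *
c=capture("top");P=cloud(c);hsv=cv2.cvtColor(c["img"],cv2.COLOR_RGB2HSV)
m=(cv2.inRange(hsv,(0,120,25),(6,255,255))|cv2.inRange(hsv,(172,120,25),(180,255,255)));k=np.zeros_like(m);k[195:280,110:150]=m[195:280,110:150]
Q=P[(cv2.erode(k,np.ones((3,3)))>0)&(c["range_z"]>.2)]
a=np.array([.108,.994]);x=np.array([.994,-.108]);o=np.array([.511,.308])
A=(Q[:,:2]-o)@a*1000;X=(Q[:,:2]-o)@x*1000
print(len(Q),np.percentile(A,[5,25,50,75,95]).round(1),X.min().round(1),X.max().round(1),Q[:,2].min(),Q[:,2].max())
low=Q[:,2]<.26;print("low half A",np.percentile(A[low],[10,50,90]).round(1), "up",np.percentile(A[~low],[10,50,90]).round(1))
print(np.polyfit(Q[:,2],A,1))
Sx=X[np.abs(Q[:,2]-.253)<.006];print("width at mid",Sx.min(),Sx.max())
t=np.array(ctrl.observe()["tcp_pos"]);print("tcp A",(t[:2]-o)@a*1000,"X",(t[:2]-o)@x*1000)
E
```

```text
586 [-8.3 -7.7 -7.3 -6.8 -5.7] -48.3 61.0 0.1968224646797112 0.31446329685759344
low half A [-8.  -7.3 -6.5] up [-8.2 -7.4 -5.7]
[ 2.37925328 -7.81148425]
width at mid -32.92395017957634 57.27445030422466
tcp A -1.3252788666008029 X 0.14986945397358875
```

```bash
python3 -m jog '[{"dx":-0.0014,"dy":0.0038,"dz":-0.01,"turn":0},{"dx":0,"dy":0,"dz":-0.04,"turn":0},{"dx":0,"dy":0,"dz":-0.04,"turn":0},{"dx":0,"dy":0,"dz":-0.018,"turn":0},{"dx":0,"dy":0,"dz":0,"turn":0},{"dx":0,"dy":0,"dz":0,"turn":0}]'
python3 rk.py 235,230,340,350 255,290,345,380
python3 - <<'E'
from h import *
c=capture("side");cv2.imwrite("pics/kk.png",cv2.resize(c["img"][230:410,220:380,::-1],None,fx=3.3,fy=3.3,interpolation=cv2.INTER_CUBIC))
E
```

```text
t: 24.8
tcp_pos: [0.5097, 0.3114, 0.3608]
tcp_rot: [0.054, 0.999, 0.001, 0.001]
wrist_force: [-0.0, 1.0, -2.1]
grip_width: 0.0071
orange 303 n [0.122 0.993 0.006] az 83.0 cen [0.4646 0.2573 0.0768] r 51.0
cover 2889 n [0.109 0.994 0.006] az 83.7 cen [0.5075 0.3145 0.1459] r 64.0
along axis 61.6 along x 36.5 dz 69.2
[0.50961565 0.3113182  0.36087553]
```

View pics/kk.png

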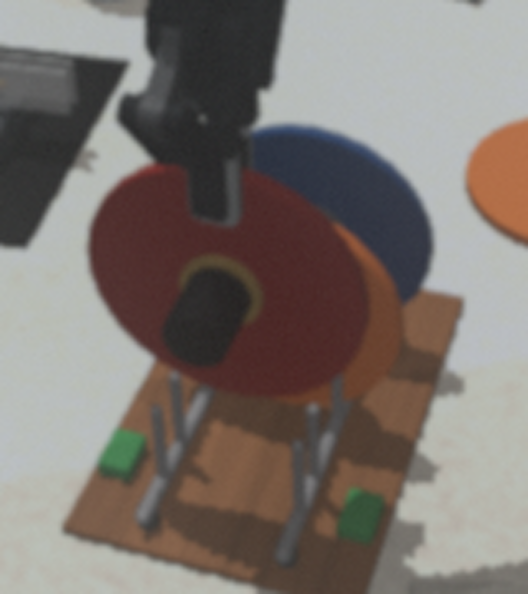

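```bash
python3 -m jog '[{"dx":0.0005,"dy":-0.0013,"dz":-0.008,"turn":0},{"dx":0,"dy":0,"dz":-0.012,"turn":0},{"dx":0,"dy":0,"dz":-0.01,"turn":0}]'
python3 -m jog '[{"dx":0,"dy":0,"dz":-0.012,"turn":0},{"dx":0,"dy":0,"dz":-0.012,"turn":0},{"dx":0,"dy":0,"dz":-0.006,"turn":0},{"dx":0,"dy":0,"dz":0,"turn":0}]'
python3 - <<'E'
from h import *
c=capture("side");cv2.imwrite("pics/ll.png",cv2.resize(c["img"][230:410,220:380,::-1],None,fx=3.3,fy=3.3,interpolation=cv2.INTER_CUBIC))
c=capture("top");cv2.imwrite("pics/mm.png",cv2.resize(c["img"][190:310,110:270,::-1],None,fx=4,fy=4,interpolation=cv2.INTER_CUBIC))
E
python3 rk.py 235,230,340,370 255,290,345,380
```

```text
t: 25.28
tcp_pos: [0.5099, 0.3099, 0.328]
tcp_rot: [0.054, 0.999, -0.0, -0.0]
wrist_force: [-0.2, -0.7, -2.1]
grip_width: 0.0063
t: 25.78
tcp_pos: [0.5099, 0.3099, 0.2987]
tcp_rot: [0.054, 0.999, -0.0, -0.0]
wrist_force: [0.4, 0.1, -2.6]
grip_width: 0.0067
orange 1034 n [0.108 0.994 0.002] az 83.8 cen [0.4779 0.256  0.0878] r 58.2
cover 2082 n [0.11  0.994 0.005] az 83.7 cen [0.5073 0.3131 0.0875] r 62.2
along axis 59.9 along x 23.1 dz -0.3
[0.51004646 0.30995816 0.29966253]
```

View pics/ll.png

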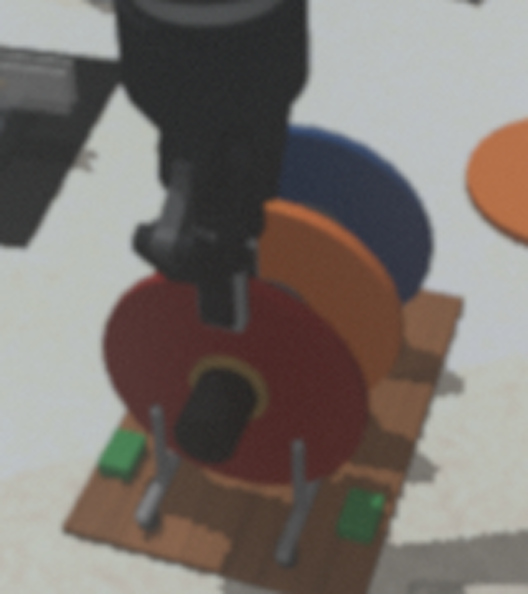

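View pics/mm.png

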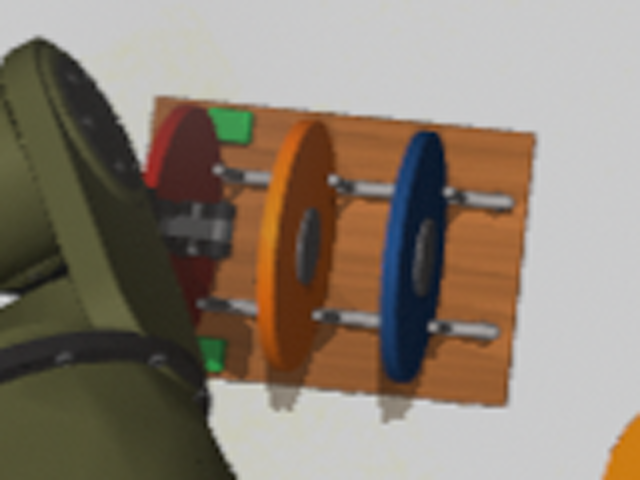

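```bash
python3 -m jog '[{"dx":0,"dy":0,"dz":-0.004,"turn":0},{"dx":0,"dy":0,"dz":-0.003,"turn":0},{"dx":0,"dy":0,"dz":0,"turn":0}]'
python3 -m jog '[{"dx":0,"dy":0,"dz":-0.002,"turn":0},{"dx":0,"dy":0,"dz":0,"turn":0}]'
```

```text
t: 26.3
tcp_pos: [0.5099, 0.3099, 0.2918]
tcp_rot: [0.054, 0.999, -0.0, -0.0]
wrist_force: [-0.2, -0.6, -1.1]
grip_width: 0.0068
t: 26.55
tcp_pos: [0.51, 0.3101, 0.291]
tcp_rot: [0.054, 0.999, 0.0, 0.0]
wrist_force: [-1.7, -0.9, 5.2]
grip_width: 0.0068
```

```bash
python3 -m jog '[{"dx":0,"dy":0,"dz":-0.001,"turn":0},{"dx":0,"dy":0,"dz":0,"turn":0}]'
python3 -m jog '[{"dx":0,"dy":0,"dz":-0.001,"turn":0},{"dx":0,"dy":0,"dz":0,"turn":0}]'
```

```text
t: 26.8
tcp_pos: [0.51, 0.3101, 0.2908]
tcp_rot: [0.054, 0.999, 0.001, 0.001]
wrist_force: [-4.9, -1.6, 11.9]
grip_width: 0.0068
t: 27.05
tcp_pos: [0.51, 0.3102, 0.2907]
tcp_rot: [0.054, 0.999, 0.001, 0.001]
wrist_force: [-7.7, -1.7, 19.2]
grip_width: 0.0066
```

```bash
python3 rk.py 235,230,340,380 255,290,345,380; python3 - <<'E'
from h import *
c=capture("side");cv2.imwrite("pics/nn.png",cv2.resize(c["img"][230:410,220:380,::-1],None,fx=3.3,fy=3.3,interpolation=cv2.INTER_CUBIC))
E
```

```text
orange 1068 n [0.107 0.994 0.001] az 83.9 cen [0.477  0.2562 0.0862] r 57.4
cover 2087 n [0.111 0.994 0.001] az 83.6 cen [0.508  0.3134 0.0752] r 64.4
along axis 60.2 along x 24.7 dz -11.0
[0.51001233 0.31022828 0.29069567]
```

View pics/nn.png

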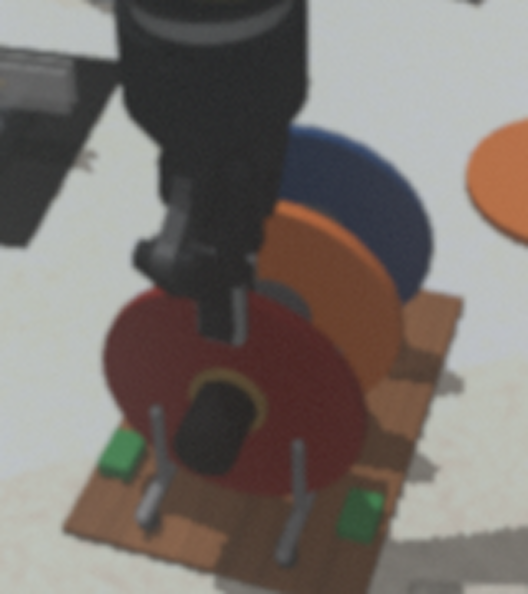

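```bash
python3 -m jog '[{"dx":-0.0007,"dy":0,"dz":0.0008,"turn":0},{"dx":0,"dy":0,"dz":0.0005,"turn":0},{"dx":0,"dy":0,"dz":0,"turn":0}]'
python3 -m jog '[{"dx":0,"dy":0,"dz":0,"turn":0},{"dx":0,"dy":0,"dz":0,"turn":0},{"dx":0,"dy":0,"dz":0,"turn":0}]' -0.6
python3 rk.py 235,230,340,380 255,290,345,380; python3 - <<'E'
from h import *
c=capture("side");cv2.imwrite("pics/oo.png",cv2.resize(c["img"][230:410,220:380,::-1],None,fx=3.3,fy=3.3,interpolation=cv2.INTER_CUBIC))
c=capture("top");cv2.imwrite("pics/pp.png",cv2.resize(c["img"][190:310,110:270,::-1],None,fx=4,fy=4,interpolation=cv2.INTER_CUBIC))
E
```

```text
t: 27.52
tcp_pos: [0.5095, 0.31, 0.2908]
tcp_rot: [0.054, 0.999, 0.001, 0.001]
wrist_force: [-1.9, -0.3, 7.2]
grip_width: 0.0065
t: 27.9
tcp_pos: [0.5093, 0.3099, 0.2894]
tcp_rot: [0.054, 0.999, -0.0, -0.0]
wrist_force: [0.3, -0.8, -0.3]
grip_width: 0.0171
orange 1055 n [0.108 0.994 0.001] az 83.8 cen [0.475  0.2564 0.086 ] r 55.8
cover 1954 n [ 0.104  0.994 -0.028] az 84.0 cen [0.5073 0.3156 0.0757] r 63.8
along axis 62.4 along x 25.7 dz -10.3
[0.5092461  0.3099377  0.28937992]
```

View pics/oo.png

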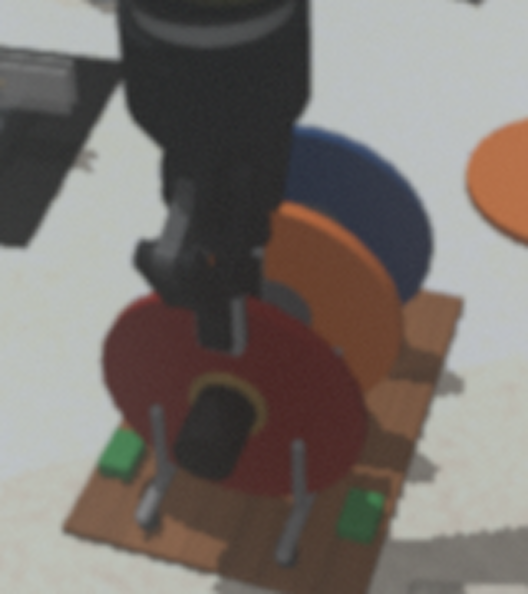

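View pics/pp.png

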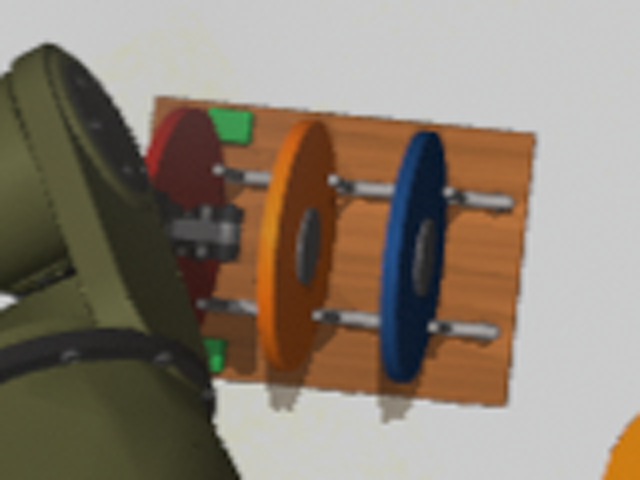

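```bash
python3 -m jog '[{"dx":0,"dy":0,"dz":0,"turn":0},{"dx":0,"dy":0,"dz":0,"turn":0},{"dx":0,"dy":0,"dz":0,"turn":0}]' -0.48
python3 rk.py 235,230,340,380 255,290,345,380
python3 -m jog '[{"dx":0,"dy":0,"dz":0,"turn":0},{"dx":0,"dy":0,"dz":0,"turn":0},{"dx":0,"dy":0,"dz":0,"turn":0}]' -0.38
python3 rk.py 235,230,340,380 255,290,345,380
```

```text
t: 28.42
tcp_pos: [0.5092, 0.3099, 0.2895]
tcp_rot: [0.054, 0.999, -0.0, -0.0]
wrist_force: [0.1, -0.3, -0.6]
grip_width: 0.0222
orange 1056 n [0.107 0.994 0.002] az 83.9 cen [0.4766 0.2562 0.0864] r 56.8
cover 1873 n [ 0.104  0.993 -0.049] az 84.0 cen [0.509  0.3168 0.0757] r 64.6
along axis 63.8 along x 25.7 dz -10.6
[0.50922545 0.30991953 0.28948759]
t: 28.85
tcp_pos: [0.5093, 0.3099, 0.2895]
tcp_rot: [0.054, 0.999, -0.0, -0.0]
wrist_force: [0.3, 0.5, 0.3]
grip_width: 0.0265
orange 1066 n [0.109 0.994 0.   ] az 83.7 cen [0.4772 0.2561 0.0854] r 57.3
cover 1810 n [ 0.103  0.992 -0.066] az 84.1 cen [0.5086 0.3181 0.0759] r 64.5
along axis 65.1 along x 24.4 dz -9.4
[0.50924336 0.30993436 0.28951174]
```

```bash
python3 -m jog '[{"dx":0,"dy":0,"dz":0,"turn":0},{"dx":0,"dy":0,"dz":0,"turn":0},{"dx":0,"dy":0,"dz":0,"turn":0},{"dx":0,"dy":0,"dz":0,"turn":0},{"dx":0,"dy":0,"dz":0,"turn":0}]' -1
python3 -m jog '[{"dx":0,"dy":0,"dz":0.002,"turn":0},{"dx":0.0002,"dy":0.0015,"dz":0,"turn":0},{"dx":0.0001,"dy":0.001,"dz":0,"turn":0},{"dx":0,"dy":0,"dz":0,"turn":0}]'
python3 -m jog '[{"dx":0,"dy":0.001,"dz":0,"turn":0},{"dx":0,"dy":0,"dz":0,"turn":0}]'
python3 rk.py 235,230,340,380 255,290,345,380
```

```text
t: 29.52
tcp_pos: [0.5093, 0.31, 0.2896]
tcp_rot: [0.054, 0.999, 0.0, 0.0]
wrist_force: [0.1, 0.7, 2.5]
grip_width: 0.0068
t: 30.02
tcp_pos: [0.5095, 0.3125, 0.2913]
tcp_rot: [0.054, 0.999, -0.0, -0.0]
wrist_force: [0.3, -0.2, -2.6]
grip_width: 0.0072
t: 30.28
tcp_pos: [0.5095, 0.3135, 0.2914]
tcp_rot: [0.054, 0.999, -0.0, -0.0]
wrist_force: [-0.1, -0.2, -1.7]
grip_width: 0.007
orange 1077 n [0.11  0.994 0.004] az 83.7 cen [0.476  0.2562 0.087 ] r 56.3
cover 2090 n [0.107 0.994 0.004] az 83.8 cen [0.507  0.3164 0.0786] r 63.5
along axis 63.2 along x 24.3 dz -8.4
[0.5095466  0.31343397 0.29146173]
```

```bash
python3 -m jog '[{"dx":0.0001,"dy":0.001,"dz":0,"turn":0},{"dx":0,"dy":0,"dz":0,"turn":0}]'
python3 -m jog '[{"dx":0.0001,"dy":0.0007,"dz":0,"turn":0},{"dx":0,"dy":0,"dz":0,"turn":0}]'
```

```text
t: 30.58
tcp_pos: [0.5097, 0.3144, 0.2914]
tcp_rot: [0.054, 0.999, -0.0, -0.0]
wrist_force: [-0.8, -0.3, -2.6]
grip_width: 0.0069
t: 30.82
tcp_pos: [0.5098, 0.315, 0.2915]
tcp_rot: [0.054, 0.999, -0.0, -0.0]
wrist_force: [0.0, -2.9, -1.3]
grip_width: 0.0068
```

```bash
python3 -m jog '[{"dx":0,"dy":0,"dz":-0.001,"turn":0},{"dx":0,"dy":0,"dz":-0.0008,"turn":0},{"dx":0,"dy":0,"dz":0,"turn":0}]'
python3 -m jog '[{"dx":0,"dy":0,"dz":-0.0006,"turn":0},{"dx":0,"dy":0,"dz":0,"turn":0}]'
```

```text
t: 31.2
tcp_pos: [0.5098, 0.315, 0.2897]
tcp_rot: [0.054, 0.999, -0.0, 0.0]
wrist_force: [0.0, -5.1, 0.0]
grip_width: 0.0069
t: 31.45
tcp_pos: [0.5098, 0.3151, 0.2897]
tcp_rot: [0.054, 0.999, 0.0, 0.0]
wrist_force: [-2.1, -5.5, 6.3]
grip_width: 0.0068
```

On the rails and against the front tines. Releasing gradually.

```bash
python3 -m jog '[{"dx":0,"dy":0,"dz":0,"turn":0},{"dx":0,"dy":0,"dz":0,"turn":0},{"dx":0,"dy":0,"dz":0,"turn":0}]' -0.6
python3 rk.py 235,230,340,380 255,290,345,380
python3 -m jog '[{"dx":0,"dy":0,"dz":0,"turn":0},{"dx":0,"dy":0,"dz":0,"turn":0},{"dx":0,"dy":0,"dz":0,"turn":0}]' -0.45
python3 rk.py 235,230,340,380 255,290,345,380; python3 - <<'E'
from h import *
c=capture("side");cv2.imwrite("pics/qq.png",cv2.resize(c["img"][230:410,220:380,::-1],None,fx=3.3,fy=3.3,interpolation=cv2.INTER_CUBIC))
E
```

```text
t: 31.82
tcp_pos: [0.5097, 0.3153, 0.2891]
tcp_rot: [0.054, 0.999, 0.0, 0.0]
wrist_force: [0.5, -1.0, 0.3]
grip_width: 0.0174
orange 1080 n [0.109 0.994 0.002] az 83.7 cen [0.4773 0.2561 0.0852] r 57.6
cover 1908 n [ 0.107  0.994 -0.004] az 83.9 cen [0.5081 0.3174 0.0771] r 63.3
along axis 64.3 along x 24.0 dz -8.2
[0.50971634 0.31524126 0.28905979]
t: 32.25
tcp_pos: [0.5098, 0.3151, 0.2891]
tcp_rot: [0.054, 0.999, -0.0, -0.0]
wrist_force: [-0.1, 0.4, 0.1]
grip_width: 0.0235
orange 1075 n [0.106 0.994 0.004] az 83.9 cen [0.476  0.2563 0.0857] r 56.7
cover 1327 n [ 0.107  0.994 -0.002] az 83.8 cen [0.5002 0.3182 0.076 ] r 62.8
along axis 64.2 along x 17.4 dz -9.7
[0.50974836 0.31512794 0.2890693 ]
```

View pics/qq.png

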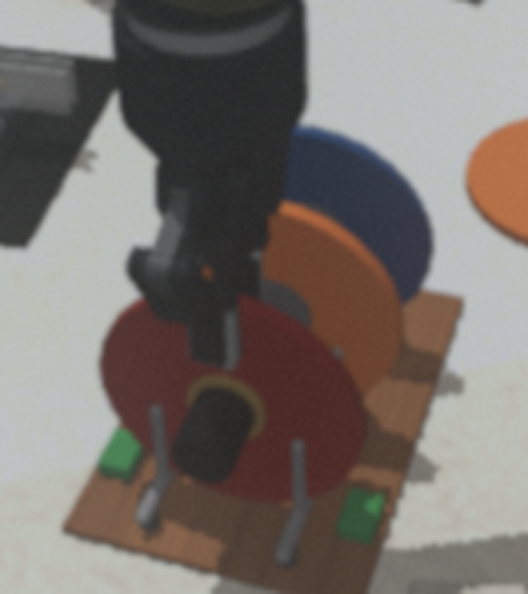

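Upright at 0.1°, and it stays there. I'll lift straight out.

```bash
python3 -m jog '[{"dx":0,"dy":0,"dz":0.005,"turn":0},{"dx":0,"dy":0,"dz":0.015,"turn":0},{"dx":0,"dy":0,"dz":0.03,"turn":0},{"dx":0,"dy":0,"dz":0.05,"turn":0},{"dx":0,"dy":0,"dz":0.05,"turn":0},{"dx":0,"dy":0,"dz":0,"turn":0},{"dx":0,"dy":0,"dz":0,"turn":0}]'
python3 rk.py 235,230,340,400 255,290,345,380; python3 - <<'E'
from h import *
c=capture("side");cv2.imwrite("pics/rr.png",c["img"][:,:,::-1])
c=capture("top");cv2.imwrite("pics/ss.png",c["img"][:,:,::-1])
E
```

```text
t: 33.22
tcp_pos: [0.5095, 0.315, 0.4393]
tcp_rot: [0.054, 0.999, 0.0, 0.0]
wrist_force: [-0.9, -0.3, -0.9]
grip_width: 0.0232
orange 1715 n [0.107 0.994 0.001] az 83.9 cen [0.4991 0.2538 0.0792] r 63.2
cover 2353 n [ 0.107  0.994 -0.003] az 83.8 cen [0.5076 0.3174 0.0779] r 63.5
along axis 64.2 along x 1.6 dz -1.2
[0.50964079 0.31503212 0.43851555]
```

View pics/rr.png

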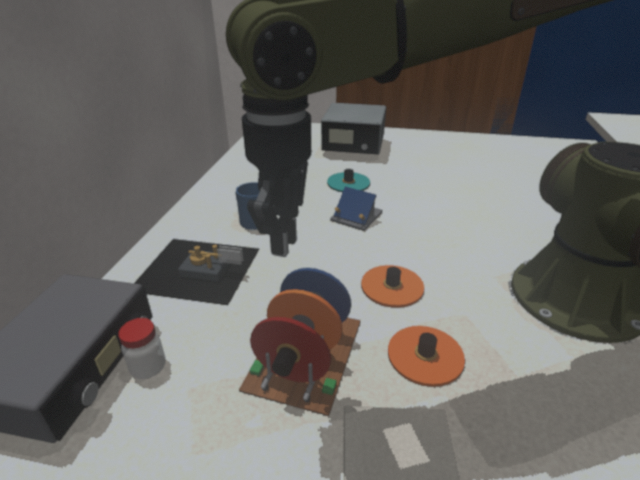

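View pics/ss.png

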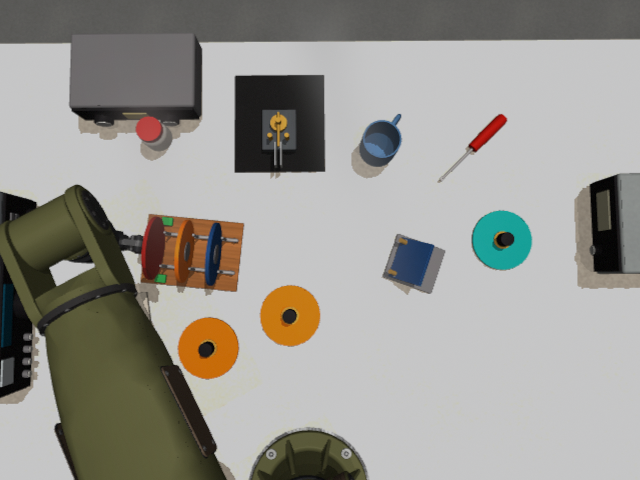

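```bash
python3 - <<'E'
from h import *
c=capture("side");P=cloud(c);a=np.array([.108,.994]);x=np.array([.994,-.108]);o=np.array([.509,.308])
A=(P[...,:2]-o)@a;X=(P[...,:2]-o)@x
for nm,lo,hi in(("cover",-.012,.014),("orange",-.068,-.046),("blue",-.128,-.106)):
    k=(A>lo)&(A<hi)&(abs(X)<.07)&(P[...,2]<.2)&(c["range_z"]>.2); z=P[...,2][k]; print(nm,k.sum(),np.sort(z)[-12:-1:3].round(4))
E
python3 - <<'E'
from station import ctrl
print(ctrl.hand_in()); print(ctrl.observe()["t"])
E
```

```text
cover 4067 [0.1394 0.1396 0.1396 0.1399]
orange 2448 [0.139  0.1391 0.1393 0.1398]
blue 1864 [0.1388 0.1389 0.1394 0.1397]
the job is handed in; nothing more can be done
None
the job is handed in; nothing more can be done
```

The red cover is standing upright in the green-tagged slot with its knob facing outward. I handed the job in at about 33 s of the 61 s allowed.

- **On the rest:** I tilted the cover over the panel's top edge and let go. It stuck at about 37°, so I pressed it down lightly with the fingertips (36 N at most). It then measured 44.9° between both pins and stood free before I took it by its upper rim. While tilting it, the wrist force peaked at about 85 N, under the 120 N limit.
- **In the rack:** After the first release the cover leaned up to 4° toward its knob. I gripped it again, slid it a few millimetres against the front tines, set it down and let go slowly.
- **Last checks:**
  - The cover is within 0.2° of vertical and parallel to the other plates.
  - Its top rim is at the same height as the blue and orange plates (0.140 m), so it is down on the rails.
  - The other things looked unmoved in both camera views, and the robot was clear.
- **Readings that did not agree:**
  - The last fit put the cover's centre at 77.9 mm instead of 75.5 mm, probably because the tines hid its lower edge. The rim height agrees with the other plates.
  - The cover stands about 4 mm off the middle of the slot, toward the front tines.

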